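Feel three worm gearboxes for backlash and reject the worn one

ROBOT

A 6-joint arm with a two-finger parallel gripper is mounted at the origin on the work surface. World frame = base frame: x ahead of the robot, y to its left, z up, the work surface at z = 0. Lengths are in m, angles in rad, forces in N, time in s.
With the tool pointing down it reaches from about 0.25 to 0.725 m from the base axis. Payload 4 kg.
Tool frame: the origin (TCP) lies at the very end of the fingers, on their centre line; the grasp point (between the pads) lies 19 mm behind it; z points along the fingers, y is the direction in which the jaws open and shut (so a half turn about z gives the same grasp; the last joint's range is limited). The gripper opens to 85 mm and grips with 20 to 120 N. Pads are 22 mm wide; open, the fingers measure 114 mm over their backs; the gripper's body (76 mm by 85 mm) begins 54 mm behind the grasp point. The pads swing forward as they close: fully open they stand 13 mm farther back than shut.
Start: joints at [1.157, 0.241, 0.005, 1.335, 0, 1.571], TCP at [0.201, 0.458, 0.231] pointing down, gripper open.
Joint ranges: [-2.72, 2.72], [-1.05, 1.87], [-1.09, 1.28], [-1.99, 2.15], [-1.42, 1.44], [-3.14, 3.14]. Speed limits (rad/s): [2.79, 2.79, 3.14, 3.14, 3.14, 3.14].

INTERFACE

Orientations are given as a rotation vector (axis times angle).
In Python, from cell import monitor, imaging, bot gives the robot as it stands.
- The arm moves only by the shell command python3 -m jog 'ROWS'. ROWS is JSON, a list of rows, each an object with "gripper": the closure, from 0 (fully open) to 1 (shut); "delta_pos": the shift along the world's x, y, z in cm, a list of three; "dr": the turn, a rotation vector about the world's x, y, z in degrees, a list of three. A call has 1 to 5 rows; each row is the pose to reach, as a shift and turn from the pose commanded when the call began; what a row does not reach only later rows make up. A row lasts 1/8 s, in which the tool goes at most 62.5 mm and 10.7 degrees, less where a joint would pass 70% of its speed; a pose out of reach is approached as far as the arm can. A call with a gripper value outside its range is refused whole. The fingers move at their own pace and stop on an object; the grip force is fixed at half the most. Time passes only in rows, so rows that repeat a pose let the fingers close. It gives the time, the measured TCP pose, the force and the opening at its end, in the units of the state.
- monitor.observe(): the state, without advancing time (a new reading comes with each control period).
- imaging.camera(name): name is "scene" or "top"; returns a dict with "image" (400x640x3 uint8, red, green, blue), "fx", "fy", "cx", "cy" (pixels), "eye" and "orientation" of the camera in the world. Camera axes: x right, y down, z forward; pixel columns grow to the right and rows downward; lengths in m; the calibration is good to about 2 mm. A picture is of the moment at which its call begins. There is no depth.
- bot.finish_job(): hands the job in, once; it reports no verdict.
The state is a dict: "time_s": time; "qpos": joint angles; "qd": joint speeds; "tau": joint torques, N m; "tool_pos": TCP position; "tool_rot": TCP orientation; "ft_force": force on the tool from outside, world axes, zero at the start; "torque": the same for the moment, N m; "width": finger opening in m.
Only numpy, scipy, OpenCV 4.12 (cv2) and the standard library are available. Lean on these libraries where they do the work, as an engineer would, in place of code of your own. Each camera call takes 0.05 s, during which the arm holds its last target.

TASK

Check the three gearboxes on the sloped stand for worn gears: working along from the left bay to the right, rock each lever by its eye, first left and then right, each time up against its stop and pressed there a moment, and feel how far it swings (a sound one barely moves, a worn one swings about a finger's width). When all have been felt, slide the worn gearbox up out of its keepers and set it down gently, flat on its foot plate inside the red tray, with its lever still lying over to the right to show the slack. Leave the sound gearboxes home in their bays, do not knock the lamp, and do not disturb the bin, bottle, can and hammer.

Things in the scene. Friction and masses are not known exactly. Their poses are not given: they have to be found in the camera images.
- gearbox_a: Worm gearbox. Origin: underside centre of foot plate; x along lever (up-slope in its bay), y left, z out of the plate. Foot plate 110 (x) x 84 x 8 mm. Blue housing 80 (x) x 58 (y), top at z 48 mm; grip its flat 58 mm sides at x -3 to 35. Worm tunnel, 35 mm dia. along y at x -22, z 26, sticks out to y +-34, a shaft stub to y -46. Lever above, z 52 to 59. 0.7 to 0.95 kg, centre of mass near x 0, z 28.
- gearbox_b: As gearbox_a: the three look alike, any may be worn, and their bays change from run to run.
- gearbox_c: As gearbox_a and gearbox_b.
- lever_a (a joint): Gearbox_a's lever angle, rad; 0 straight along gearbox x, positive = eye swung left (+y). Pivot at gearbox x -15 mm, 90 mm from the eye. The worm self-locks: it moves only through the backlash between hard stops, +-0.012 (1 mm at the eye) if sound, +-0.115 (10 mm) if worn; drag 0.7 N at the eye, stays where left, starts near 0.
- lever_b (a joint): As lever_a, for gearbox_b. A push of 3 to 10 N on the eye for a fifth of a second holds it against a stop; more shifts the gearbox within its 1.5 to 2 mm bay clearance.
- lever_c (a joint): As lever_a, for gearbox_c.
- eye_a (a point): Top centre of the eye, the round boss at the end of gearbox_a's steel lever: 26 mm diameter, reaching 24 mm down from here along gearbox z; at gearbox x 75, y 0, z 74 mm, clear beyond the foot plate (50 mm of free room under the boss, the lever arm is 18 mm wide).
- eye_b (a point): Top centre of the eye, the round boss at the end of gearbox_b's steel lever: 26 mm diameter, reaching 24 mm down from here along gearbox z; at gearbox x 75, y 0, z 74 mm, clear beyond the foot plate (50 mm of free room under the boss, the lever arm is 18 mm wide).
- eye_c (a point): Top centre of the eye, the round boss at the end of gearbox_c's steel lever: 26 mm diameter, reaching 24 mm down from here along gearbox z; at gearbox x 75, y 0, z 74 mm, clear beyond the foot plate (50 mm of free room under the boss, the lever arm is 18 mm wide).
- stand: Pine stand, fixed. Origin on the bench under the middle of the front edge of its board; x away from robot, y left, z up. Board 430 mm wide (y), 230 mm long, starts 30 mm above the origin and rises 28 degrees away from the robot. Along its foot a 12 mm high, 20 mm deep ledge; three bays 115 mm apart, in which the foot plates lie flat, lower edge against the ledge.
- bay_left (a point): Home of the left (robot's left, +y) bay on the board: a gearbox's origin is here when home. The plate lies between 10 mm high side cleats, 1.5 mm clear each side, with its lower 35 mm under two steel keeper lips: 2 mm clear above the plate, 8 mm in over each side edge, tops 14 mm above the board. To free it slide it 36 to 60 mm straight up-slope, then lift.
- bay_middle (a point): Home of the middle bay, as bay_left.
- bay_right (a point): Home of the right bay, as bay_left.
- lamp: Strip lamp over the stand: 28 mm tube, 430 mm along y, with a 34 mm wide reflector on top. Origin: tube's centre, 302 mm above the bench, 135 mm beyond the stand's origin. It hangs about 30 mm beyond and 120 mm above the eyes, so an upright gripper strikes it there: lean in square to the slope. 12 mm posts at y +-212, 75 mm farther back.
- tray: Red reject tray, fixed, in front of the stand to the left or right: 150 x 150 mm outside, 5 mm walls 32 mm high, floor 5 mm thick. Origin: underside centre. The lever may reach out over a wall.
- bin: Blue bin of bolts, 150 (x) x 110 (y) x 70 mm, 0.9 kg, loose. Origin: underside centre. Leave alone.
- bottle: White oil bottle, 52 mm diameter, 150 mm tall, upright, loose, between tray and bin. Origin: centre of its base. Leave alone.
- can: Grease can, 72 mm diameter, 85 mm tall, upright, loose, right of the stand. Origin: centre of its base. Leave alone.
- hammer: Hammer lying loose on the bench left of the stand, handle towards its -x; origin under its middle. Leave alone.
There are look-alikes about, which are no part of the job. Several things have the shape of the tray; the one meant has the colours described above.

How it is judged:
On the way, in this order (a step that is already met when the one before it is completed fails the run):
1. the lever in the left bay is pushed to the left end of its play (((distance between gearbox_a and bay_left below 0.02 m and value of joint lever_a above 0.008 rad and velocity of joint lever_a between -0.1 and 0.1 rad/s and contact force between the fingers and gearbox_a above 1.5 N) or (distance between gearbox_b and bay_left below 0.02 m and value of joint lever_b above 0.008 rad and velocity of joint lever_b between -0.1 and 0.1 rad/s and contact force between the fingers and gearbox_b above 1.5 N) or (distance between gearbox_c and bay_left below 0.02 m and value of joint lever_c above 0.008 rad and velocity of joint lever_c between -0.1 and 0.1 rad/s and contact force between the fingers and gearbox_c above 1.5 N))), for 0.1 s.
2. then the same lever is pushed to the right end of its play (((distance between gearbox_a and bay_left below 0.02 m and value of joint lever_a below -0.008 rad and velocity of joint lever_a between -0.1 and 0.1 rad/s and contact force between the fingers and gearbox_a above 1.5 N) or (distance between gearbox_b and bay_left below 0.02 m and value of joint lever_b below -0.008 rad and velocity of joint lever_b between -0.1 and 0.1 rad/s and contact force between the fingers and gearbox_b above 1.5 N) or (distance between gearbox_c and bay_left below 0.02 m and value of joint lever_c below -0.008 rad and velocity of joint lever_c between -0.1 and 0.1 rad/s and contact force between the fingers and gearbox_c above 1.5 N))), for 0.1 s.
3. the lever in the middle bay is pushed to the left end of its play (((distance between gearbox_a and bay_middle below 0.02 m and value of joint lever_a above 0.008 rad and velocity of joint lever_a between -0.1 and 0.1 rad/s and contact force between the fingers and gearbox_a above 1.5 N) or (distance between gearbox_b and bay_middle below 0.02 m and value of joint lever_b above 0.008 rad and velocity of joint lever_b between -0.1 and 0.1 rad/s and contact force between the fingers and gearbox_b above 1.5 N) or (distance between gearbox_c and bay_middle below 0.02 m and value of joint lever_c above 0.008 rad and velocity of joint lever_c between -0.1 and 0.1 rad/s and contact force between the fingers and gearbox_c above 1.5 N))), for 0.1 s.
4. then the same lever is pushed to the right end of its play (((distance between gearbox_a and bay_middle below 0.02 m and value of joint lever_a below -0.008 rad and velocity of joint lever_a between -0.1 and 0.1 rad/s and contact force between the fingers and gearbox_a above 1.5 N) or (distance between gearbox_b and bay_middle below 0.02 m and value of joint lever_b below -0.008 rad and velocity of joint lever_b between -0.1 and 0.1 rad/s and contact force between the fingers and gearbox_b above 1.5 N) or (distance between gearbox_c and bay_middle below 0.02 m and value of joint lever_c below -0.008 rad and velocity of joint lever_c between -0.1 and 0.1 rad/s and contact force between the fingers and gearbox_c above 1.5 N))), for 0.1 s.
5. the lever in the right bay is pushed to the left end of its play (((distance between gearbox_a and bay_right below 0.02 m and value of joint lever_a above 0.008 rad and velocity of joint lever_a between -0.1 and 0.1 rad/s and contact force between the fingers and gearbox_a above 1.5 N) or (distance between gearbox_b and bay_right below 0.02 m and value of joint lever_b above 0.008 rad and velocity of joint lever_b between -0.1 and 0.1 rad/s and contact force between the fingers and gearbox_b above 1.5 N) or (distance between gearbox_c and bay_right below 0.02 m and value of joint lever_c above 0.008 rad and velocity of joint lever_c between -0.1 and 0.1 rad/s and contact force between the fingers and gearbox_c above 1.5 N))), for 0.1 s.
6. then the same lever is pushed to the right end of its play (((distance between gearbox_a and bay_right below 0.02 m and value of joint lever_a below -0.008 rad and velocity of joint lever_a between -0.1 and 0.1 rad/s and contact force between the fingers and gearbox_a above 1.5 N) or (distance between gearbox_b and bay_right below 0.02 m and value of joint lever_b below -0.008 rad and velocity of joint lever_b between -0.1 and 0.1 rad/s and contact force between the fingers and gearbox_b above 1.5 N) or (distance between gearbox_c and bay_right below 0.02 m and value of joint lever_c below -0.008 rad and velocity of joint lever_c between -0.1 and 0.1 rad/s and contact force between the fingers and gearbox_c above 1.5 N))), for 0.1 s.
7. only then a gearbox is taken out of its bay (((distance between gearbox_a and bay_left above 0.05 m and distance between gearbox_a and bay_middle above 0.05 m and distance between gearbox_a and bay_right above 0.05 m) or (distance between gearbox_b and bay_left above 0.05 m and distance between gearbox_b and bay_middle above 0.05 m and distance between gearbox_b and bay_right above 0.05 m) or (distance between gearbox_c and bay_left above 0.05 m and distance between gearbox_c and bay_middle above 0.05 m and distance between gearbox_c and bay_right above 0.05 m))), for 0.1 s.
At the end, for the whole second after the job is handed in: The worn gearbox lies flat (within 6 degrees) with its foot plate on the tray's floor, its origin within 50 mm of the tray's middle each way, its lever more than 0.05 rad over to the right, at rest and let go; the other two gearboxes lie at rest on the slope, each within 10 mm of a bay's home point (((x of gearbox_a in the frame of tray between -0.05 and 0.05 m and y of gearbox_a in the frame of tray between -0.05 and 0.05 m and z of gearbox_a in the frame of tray between 0 and 0.012 m and angle between gearbox_a's own z axis and vertical below 0.1 rad and value of joint lever_a below -0.05 rad and contact force between the fingers and gearbox_a below 0.1 N and (distance between gearbox_b and bay_left below 0.01 m or distance between gearbox_b and bay_middle below 0.01 m or distance between gearbox_b and bay_right below 0.01 m) and angle between gearbox_b's own z axis and vertical between 0.41 and 0.57 rad and (distance between gearbox_c and bay_left below 0.01 m or distance between gearbox_c and bay_middle below 0.01 m or distance between gearbox_c and bay_right below 0.01 m) and angle between gearbox_c's own z axis and vertical between 0.41 and 0.57 rad) or (x of gearbox_b in the frame of tray between -0.05 and 0.05 m and y of gearbox_b in the frame of tray between -0.05 and 0.05 m and z of gearbox_b in the frame of tray between 0 and 0.012 m and angle between gearbox_b's own z axis and vertical below 0.1 rad and value of joint lever_b below -0.05 rad and contact force between the fingers and gearbox_b below 0.1 N and (distance between gearbox_a and bay_left below 0.01 m or distance between gearbox_a and bay_middle below 0.01 m or distance between gearbox_a and bay_right below 0.01 m) and angle between gearbox_a's own z axis and vertical between 0.41 and 0.57 rad and (distance between gearbox_c and bay_left below 0.01 m or distance between gearbox_c and bay_middle below 0.01 m or distance between gearbox_c and bay_right below 0.01 m) and angle between gearbox_c's own z axis and vertical between 0.41 and 0.57 rad) or (x of gearbox_c in the frame of tray between -0.05 and 0.05 m and y of gearbox_c in the frame of tray between -0.05 and 0.05 m and z of gearbox_c in the frame of tray between 0 and 0.012 m and angle between gearbox_c's own z axis and vertical below 0.1 rad and value of joint lever_c below -0.05 rad and contact force between the fingers and gearbox_c below 0.1 N and (distance between gearbox_a and bay_left below 0.01 m or distance between gearbox_a and bay_middle below 0.01 m or distance between gearbox_a and bay_right below 0.01 m) and angle between gearbox_a's own z axis and vertical between 0.41 and 0.57 rad and (distance between gearbox_b and bay_left below 0.01 m or distance between gearbox_b and bay_middle below 0.01 m or distance between gearbox_b and bay_right below 0.01 m) and angle between gearbox_b's own z axis and vertical between 0.41 and 0.57 rad)) and linear speed of each of gearbox_a, gearbox_b, gearbox_c below 0.02 m/s); the robot touches nothing.
It fails at once if the bin, bottle, can or hammer is shoved more than 30 mm or tipped over (distance of any of bin, bottle, can, hammer from where it was at the start of the episode above 0.03 m or angle between any of bin, bottle, can's own z axis and vertical above 0.35 rad).
It fails at once if the lamp is knocked (more than 12 N) (contact force between anything else and lamp above 12 N).
It fails at once if a gearbox is dropped or thrown (faster than 0.7 m/s while not held) ((linear speed of gearbox_a above 0.7 m/s and contact force between the fingers and gearbox_a below 0.1 N) or (linear speed of gearbox_b above 0.7 m/s and contact force between the fingers and gearbox_b below 0.1 N) or (linear speed of gearbox_c above 0.7 m/s and contact force between the fingers and gearbox_c below 0.1 N)).
It also fails if it takes over 64 s, if anything falls off the work surface, if the arm or the gripper's body presses on something with over 40 N, if the wrist force passes 120 N, or if a joint passes its speed limit or range.

## Working session

There is one attempt and no reset: what is moved stays moved. The work goes in short steps, Python scripts to look and compute and a shell command to move; the robot and the scene stay as the last step left them, time stands still between calls to the robot, and variables do not carry over. Pictures are saved under pics/ and viewed, and the job is handed in when it is done.

```bash
ls; mkdir -p pics; python3 - <<'E'
from cell import monitor, imaging
import cv2
print(monitor.observe())
for n in ("scene","top"):
    c=imaging.camera(n); print({k:v for k,v in c.items() if k!="image"})
    cv2.imwrite(f"pics/{n}0.png",c["image"][:,:,::-1])
E
```

```text
pics
{'time_s': 0.0, 'qpos': array([ 1.15703384e+00,  2.41410309e-01,  3.73744618e-03,  1.33518550e+00,
       -8.41026549e-06,  1.57083494e+00]), 'qd': array([ 1.28592687e-03,  2.63189639e-03, -1.39696327e-03, -1.15532885e-03,
       -4.21239690e-05, -9.91613899e-04]), 'tau': array([ 4.03409410e-05, -3.72322083e+01,  2.52404273e+01,  1.70644530e-02,
       -8.63097080e-05, -8.16713907e-06]), 'tool_pos': array([0.20078161, 0.45723851, 0.23041932]), 'tool_rot': array([-0.645284  , -3.0741818 ,  0.00317228]), 'ft_force': array([0.20822401, 0.38516892, 0.77159762]), 'torque': array([ 0.04426184,  0.03442729, -0.00448668]), 'width': 0.08547946733461312}
{'fx': 407.22406272373337, 'fy': 407.22406272373337, 'cx': 325.7098111518716, 'cy': 201.28190614424426, 'eye': array([ 1.09732215, -0.52102226,  1.0686604 ]), 'orientation': array([-2.18817949, -1.03335013,  0.40770197])}
{'fx': 451.137168954383, 'fy': 451.137168954383, 'cx': 315.1373305597364, 'cy': 197.18722975369312, 'eye': array([ 2.29757235e-01, -4.37438244e-04,  1.55094578e+00]), 'orientation': array([-2.16634843,  2.10888371, -0.15709235])}
```

View pics/scene0.png

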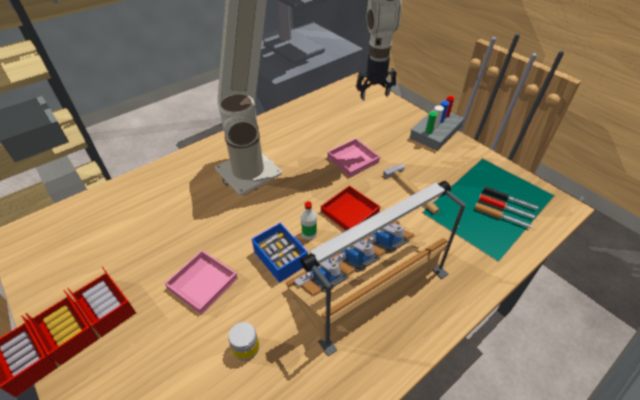

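View pics/top0.png

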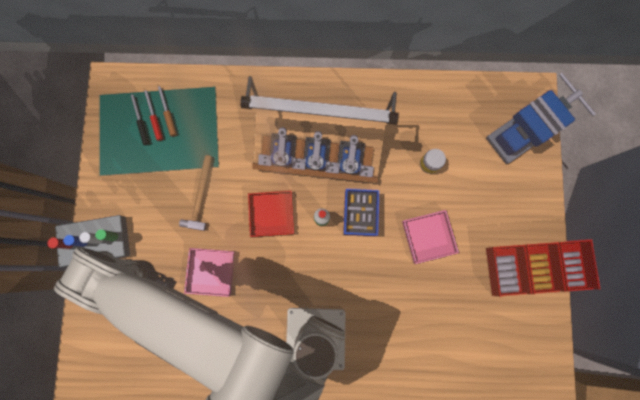

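The top view shows the stand at about (318,158), red tray (272,214), bottle (322,216), bin (361,212), can (433,160) and hammer (200,190). The two pink trays are decoys. I'll zoom in next.

```bash
python3 - <<'E'
import cv2
a=cv2.imread("pics/top0.png")[75:245,235:405]; cv2.imwrite("pics/topz.png",cv2.resize(a,None,fx=4,fy=3.5*1,interpolation=cv2.INTER_CUBIC)[:600])
a=cv2.imread("pics/scene0.png")[180:300,290:450]; cv2.imwrite("pics/scz.png",cv2.resize(a,None,fx=5,fy=5,interpolation=cv2.INTER_CUBIC))
E
```

```text
(no output)
```

View pics/topz.png

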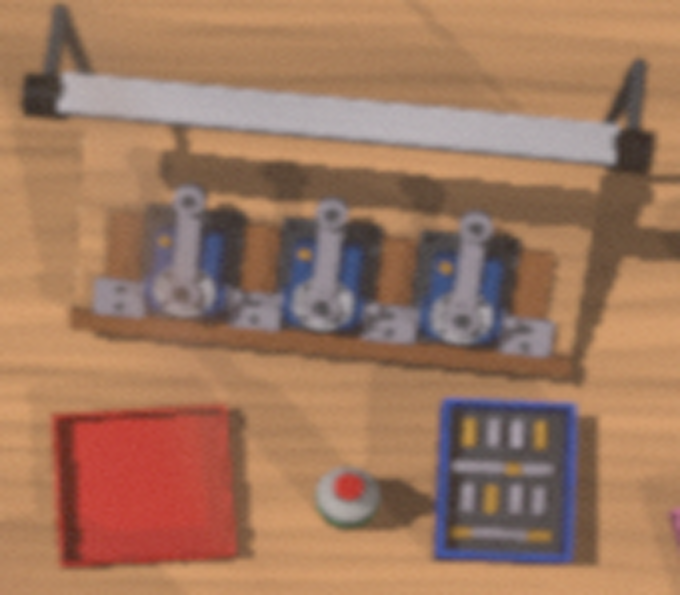

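View pics/scz.png

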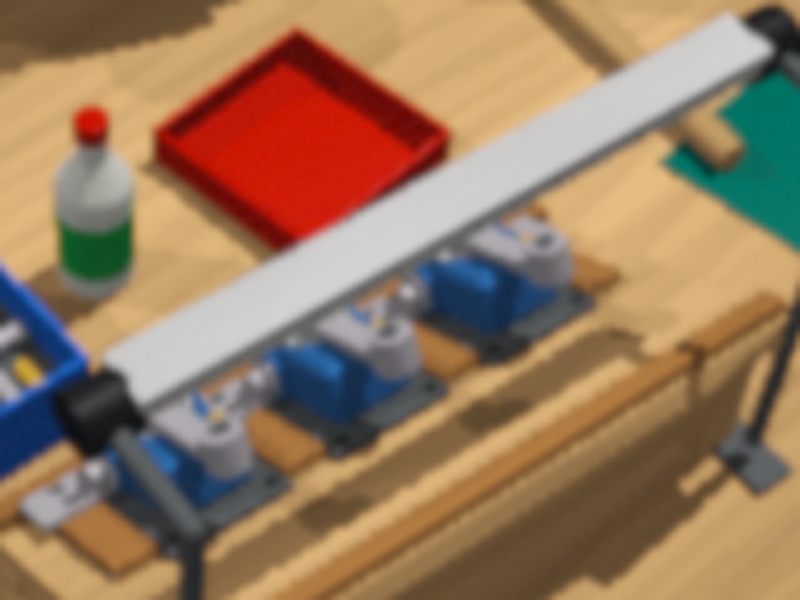

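```bash
cat > h.py <<'E'
import numpy as np, cv2
from scipy.spatial.transform import Rotation as R
from cell import monitor, imaging
def ray(c,u,v):
    d=R.from_rotvec(c["orientation"]).apply([(u-c["cx"])/c["fx"],(v-c["cy"])/c["fy"],1.])
    return np.array(c["eye"]),d/np.linalg.norm(d)
def plane(c,u,v,z):
    e,d=ray(c,u,v); return e+d*(z-e[2])/d[2]
def tri(r1,r2):
    (a,d),(b,f)=r1,r2
    A=np.stack([d,-f],1); s=np.linalg.lstsq(A,b-a,rcond=None)[0]
    p,q=a+s[0]*d,b+s[1]*f
    return (p+q)/2,np.linalg.norm(p-q)
def proj(c,P):
    p=R.from_rotvec(c["orientation"]).inv().apply(np.array(P)-c["eye"])
    return np.array([c["cx"]+c["fx"]*p[0]/p[2],c["cy"]+c["fy"]*p[1]/p[2]])
E
python3 - <<'E'
from h import *
np.set_printoptions(precision=4,suppress=True)
t=imaging.camera("top"); s=imaging.camera("scene")
T=[(282,132.4),(317.5,135.6),(354.2,140.4)]; S=[(398.6,227.6),(366.4,244.4),(334,265)]
for a,b in zip(T,S):
    print("eye tri",tri(ray(t,*a),ray(s,*b)), "top@.166",plane(t,*a,.166),"sc@.166",plane(s,*b,.166))
# lamp ends
for a,b in (((41/4+235,95/3.5+75),(770/5+290,40/5+180)),((634/4+235,149/3.5+75),(95/5+290,410/5+180))):
    print("lamp",tri(ray(t,*a),ray(s,*b)))
# ledge ends top view, front edge z~.04
for a in ((72,328),(578,383)): print("ledge",plane(t,a[0]/4+235,a[1]/3.5+75,.036))
for n,c in (("top",t),("scene",s)):
    h=cv2.cvtColor(c["image"],cv2.COLOR_RGB2HSV)
    m=(((h[...,0]<6)|(h[...,0]>174))&(h[...,1]>170)&(h[...,2]>90)).astype(np.uint8)
    k,l,st,ce=cv2.connectedComponentsWithStats(m)
    for i in range(1,k):
        if st[i,4]>500:
            p=np.argwhere(l==i)[:,::-1].astype(np.float32); r=cv2.minAreaRect(p)
            print(n,st[i],ce[i],r)
            print([plane(c,*q,.032) for q in cv2.boxPoints(r)], "c",plane(c,*r[0],.032))
E
```

```text
eye tri (array([0.6508, 0.1246, 0.1668]), np.float64(0.001995095838043573)) top@.166 [0.6503 0.1238 0.166 ] sc@.166 [0.6508 0.1261 0.166 ]
eye tri (array([0.64  , 0.0096, 0.1723]), np.float64(0.0027021456578963277)) top@.166 [0.6427 0.0108 0.166 ] sc@.166 [0.6361 0.0121 0.166 ]
eye tri (array([ 0.6309, -0.1042,  0.1668]), np.float64(0.003804088434147406)) top@.166 [ 0.63   -0.1059  0.166 ] sc@.166 [ 0.6314 -0.1022  0.166 ]
lamp (array([0.6986, 0.2231, 0.3016]), np.float64(0.0036200760426112815))
lamp (array([ 0.6607, -0.2062,  0.3054]), np.float64(0.001855606393999531))
ledge [0.5582 0.2302 0.036 ]
ledge [ 0.5148 -0.2042  0.036 ]
top [ 250  193   41   44 1285] [268.9051 214.6514] ((269.8371276855469, 213.59967041015625), (43.070640563964844, 37.2064323425293), 85.10090637207031)
[array([0.4716, 0.2386, 0.032 ]), array([0.4859, 0.1125, 0.032 ]), array([0.3398, 0.0946, 0.032 ]), array([0.3258, 0.219 , 0.032 ])] c [0.4052 0.1661 0.032 ]
top [ 492  240  107   54 2257] [553.1489 263.0195] ((545.0426635742188, 267.1177673339844), (48.95268249511719, 103.75354766845703), 86.05481719970703)
[array([ 0.3151, -0.5803,  0.032 ]), array([ 0.3483, -0.9267,  0.032 ]), array([ 0.1878, -0.9269,  0.032 ]), array([ 0.1554, -0.5861,  0.032 ])] c [ 0.251  -0.7549  0.032 ]
scene [ 322  187   57   43 1402] [349.0364 208.0528] ((349.5270080566406, 208.33782958984375), (37.431739807128906, 49.05650329589844), 54.462318420410156)
[array([0.3455, 0.0745, 0.032 ]), array([0.3271, 0.2797, 0.032 ]), array([0.4876, 0.2336, 0.032 ]), array([0.4948, 0.0446, 0.032 ])] c [0.4167 0.1542 0.032 ]
scene [   0  273  135  115 2453] [ 59.9649 327.5442] ((55.506996154785156, 328.37432861328125), (50.80571746826172, 153.63400268554688), 61.355812072753906)
[array([ 0.1526, -0.9279,  0.032 ]), array([ 0.1456, -0.5723,  0.032 ]), array([ 0.3362, -0.5727,  0.032 ]), array([ 0.3195, -0.9026,  0.032 ])] c [ 0.2419 -0.7551  0.032 ]
```

```bash
cat >> h.py <<'E'
np.set_printoptions(precision=4,suppress=True)
YAW=np.radians(-5.08); XS=np.array([np.cos(YAW),np.sin(YAW),0]); YS=np.array([-np.sin(YAW),np.cos(YAW),0])
c28,s28=np.cos(np.radians(28)),np.sin(np.radians(28))
N=-s28*XS+c28*np.array([0,0,1]); U=c28*XS+s28*np.array([0,0,1])
def rot(y,z): return R.from_matrix(np.stack([np.cross(y,z),y,z],1))
RS=rot(YS,-N)
EM=np.array([.640,.0108,.166]); EYE={k:EM+j*.115*YS for k,j in (("L",1),("M",0),("R",-1))}
def go(p,r):
    s=monitor.observe(); q=R.from_rotvec(s["tool_rot"])
    print("t",round(s["time_s"],2),"pos",s["tool_pos"],"w",s["width"],"F",s["ft_force"],"q",s["qpos"])
    print("delta_cm",100*(np.array(p)-s["tool_pos"]),"dr_deg",np.degrees((r*q.inv()).as_rotvec()))
E
python3 - <<'E'
from h import *
t=imaging.camera("top")
P=[plane(t,a/4+235,b/3.5+75,.032) for a,b in ((52,415),(225,404),(240,557),(62,567))]
print(P,np.mean(P,0)); 
print(EYE,N,U)
go([.45,.15,.33],RS)
E
```

```text
[array([0.472 , 0.2436, 0.032 ]), array([0.4868, 0.0964, 0.032 ]), array([0.338 , 0.0784, 0.032 ]), array([0.3243, 0.2278, 0.032 ])] [0.4053 0.1616 0.032 ]
{'L': array([0.6502, 0.1253, 0.166 ]), 'M': array([0.64  , 0.0108, 0.166 ]), 'R': array([ 0.6298, -0.1037,  0.166 ])} [-0.4676  0.0416  0.8829] [ 0.8795 -0.0782  0.4695]
t 0.25 pos [0.2009 0.4575 0.2309] w 0.0856765082417524 F [-0.5184  0.4496 -0.4331] q [1.157  0.241  0.0044 1.3352 0.     1.5708]
delta_cm [ 24.9076 -30.754    9.9116] dr_deg [ -6.9371 -27.2537  18.2696]
```

```bash
python3 -m jog '[{"gripper":0.4,"delta_pos":[5,-6,9.9],"dr":[-1.5,-5.5,3.7]},{"gripper":0.4,"delta_pos":[10,-12,9.9],"dr":[-3,-11,7.3]},{"gripper":0.4,"delta_pos":[15,-18,9.9],"dr":[-4.2,-16.5,11]},{"gripper":0.4,"delta_pos":[20,-24,9.9],"dr":[-5.6,-22,14.6]},{"gripper":0.4,"delta_pos":[24.9,-30.8,9.9],"dr":[-6.9,-27.3,18.3]}]'; python3 -c "
from h import *
go([.45,.15,.33],RS); go(EYE['L']+.10*N,RS)"
```

```text
time_s: 0.88
tool_pos: [0.3812, 0.2385, 0.3256]
tool_rot: [0.112, 2.646, -0.027]
ft_force: [0.6, -0.7, 0.2]
width: 0.0512
t 0.88 pos [0.3812 0.2385 0.3256] w 0.05120785740892422 F [ 0.5884 -0.6844  0.1725] q [ 0.8106 -0.1558 -0.2762  1.1253 -0.3777  0.8327]
delta_cm [ 6.8768 -8.8487  0.4425] dr_deg [-0.0436  0.2676 -0.2386]
t 0.88 pos [0.3812 0.2385 0.3256] w 0.05120785740892422 F [ 0.5884 -0.6844  0.1725] q [ 0.8106 -0.1558 -0.2762  1.1253 -0.3777  0.8327]
delta_cm [ 22.2188 -10.8981  -7.128 ] dr_deg [-0.0436  0.2676 -0.2386]
```

```bash
python3 -m jog '[{"gripper":0.4,"delta_pos":[0,0,0],"dr":[0,0,0]}]'; python3 -c "
from h import *
go(EYE['L']+.10*N,RS)"
```

```text
time_s: 1.0
tool_pos: [0.3799, 0.2356, 0.3242]
tool_rot: [0.123, 2.65, -0.03]
ft_force: [-1.0, 0.1, -0.0]
width: 0.0511
t 1.0 pos [0.3799 0.2356 0.3242] w 0.05106224393377249 F [-0.9955  0.0582 -0.0016] q [ 0.8076 -0.1577 -0.2794  1.1287 -0.3768  0.8388]
delta_cm [ 22.3534 -10.6098  -6.9916] dr_deg [-0.0428  0.0543  0.2211]
```

```bash
python3 -m jog '[{"gripper":0.4,"delta_pos":[5.5,-4,-3.5],"dr":[0,0,0.2]},{"gripper":0.4,"delta_pos":[11,-7,-7],"dr":[0,0,0.2]},{"gripper":0.4,"delta_pos":[16.5,-10.6,-7],"dr":[0,0,0.2]},{"gripper":0.4,"delta_pos":[22.4,-10.6,-7],"dr":[0,0,0.2]},{"gripper":0.4,"delta_pos":[22.4,-10.6,-7],"dr":[0,0,0.2]}]'; python3 -c "
from h import *
go(EYE['L']-.004*N,RS); go(EYE['L']-.026*N,RS)
for n in ('scene','top'): cv2.imwrite('pics/a_%s.png'%n,cv2.resize(imaging.camera(n)['image'][(160 if n=='scene' else 60):,:,::-1][:160,240:440],None,fx=4,fy=3.75,interpolation=cv2.INTER_CUBIC)[:600])"
```

```text
time_s: 1.62
tool_pos: [0.607, 0.133, 0.2538]
tool_rot: [0.115, 2.651, -0.026]
ft_force: [-0.9, -0.1, -0.7]
width: 0.051
t 1.62 pos [0.607  0.133  0.2538] w 0.050999489854674916 F [-0.9196 -0.1265 -0.714 ] q [ 0.3019  0.1392 -0.1832  0.7908 -0.177   0.3473]
delta_cm [ 4.5089 -0.7847 -9.1372] dr_deg [-0.1079 -0.0078 -0.1341]
t 1.62 pos [0.607  0.133  0.2538] w 0.050999489854674916 F [-0.9196 -0.1265 -0.714 ] q [ 0.3019  0.1392 -0.1832  0.7908 -0.177   0.3473]
delta_cm [  5.5377  -0.8762 -11.0797] dr_deg [-0.1079 -0.0078 -0.1341]
```

View pics/a_scene.png

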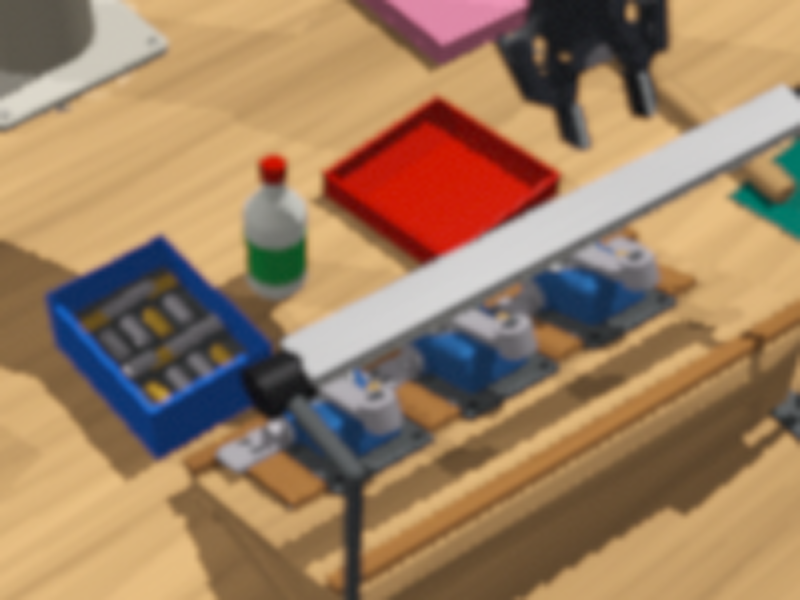

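View pics/a_top.png

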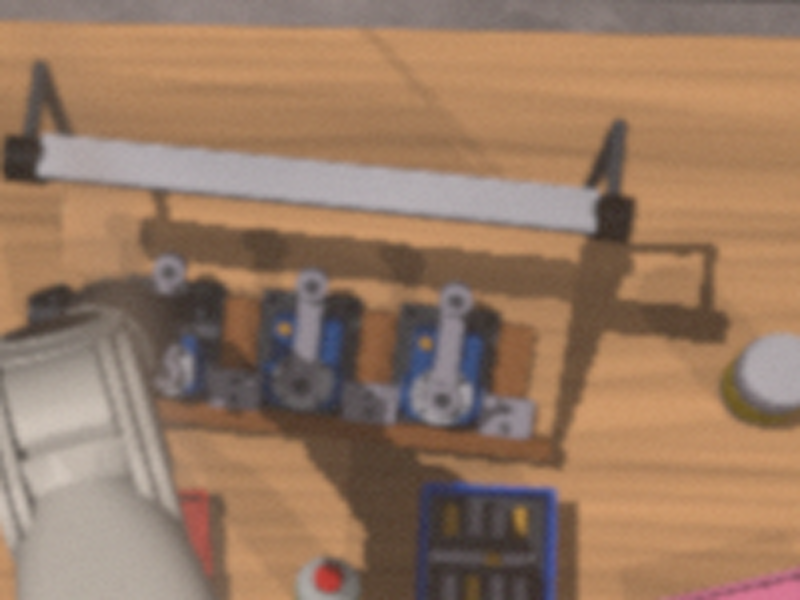

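```bash
python3 -c "
from h import *
s=imaging.camera('scene'); p=monitor.observe()['tool_pos']; print(proj(s,p), proj(s,EYE['L']))
go(EYE['L']-.026*N,RS)"
```

```text
[392.5161 196.0672] [398.2625 227.5919]
t 1.77 pos [0.6038 0.1341 0.2538] w 0.05152303817018958 F [-0.1444  0.0014 -0.1528] q [ 0.3052  0.1347 -0.1877  0.7925 -0.1773  0.348 ]
delta_cm [  5.8513  -0.9832 -11.0797] dr_deg [-0.0794 -0.0974 -0.2842]
```

```bash
python3 -m jog '[{"gripper":0.4,"delta_pos":[2.4,-0.7,-4.5],"dr":[0,0,-0.2]},{"gripper":0.4,"delta_pos":[4.7,-0.9,-8.8],"dr":[0,0,-0.2]},{"gripper":0.4,"delta_pos":[4.7,-0.9,-8.8],"dr":[0,0,-0.2]}]'; python3 -c "
from h import *
go(EYE['L']-.026*N,RS)
for n in ('scene',): cv2.imwrite('pics/b_%s.png'%n,cv2.resize(imaging.camera(n)['image'][180:280,310:450,::-1],None,fx=5.5,fy=5.5,interpolation=cv2.INTER_CUBIC)[:600])"
```

```text
time_s: 2.15
tool_pos: [0.6474, 0.1249, 0.1619]
tool_rot: [0.114, 2.659, -0.03]
ft_force: [-0.8, 0.2, 0.6]
width: 0.0512
t 2.15 pos [0.6474 0.1249 0.1619] w 0.05120224416692321 F [-0.811   0.2498  0.6336] q [ 0.2642  0.2878 -0.2438  0.5847 -0.1602  0.3127]
delta_cm [ 1.4981 -0.0678 -1.8863] dr_deg [ 0.0344 -0.5016 -0.1533]
```

View pics/b_scene.png

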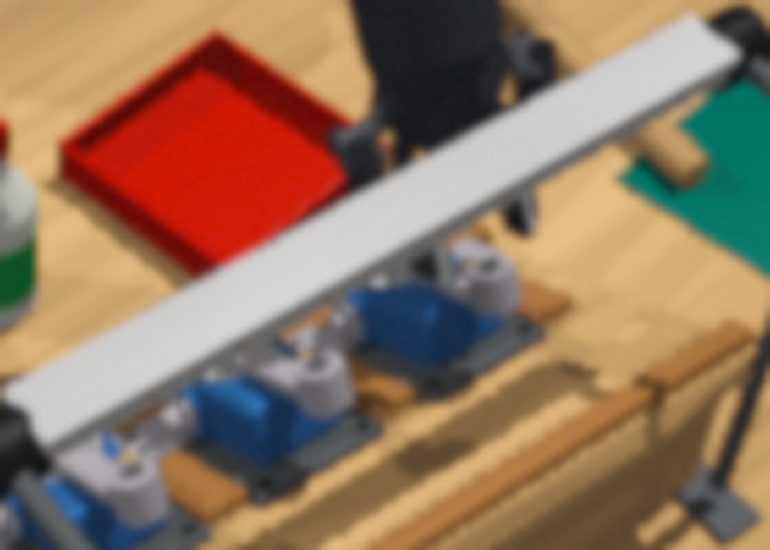

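```bash
python3 -m jog '[{"gripper":0.4,"delta_pos":[0.8,0,-1],"dr":[0,-0.3,0]},{"gripper":0.4,"delta_pos":[1.5,0,-1.9],"dr":[0,-0.5,0]},{"gripper":0.4,"delta_pos":[1.5,0,-1.9],"dr":[0,-0.5,0]}]'; python3 -c "
from h import *
go(EYE['L']-.026*N,RS)
for n in ('scene',): cv2.imwrite('pics/c_%s.png'%n,cv2.resize(imaging.camera(n)['image'][180:280,310:450,::-1],None,fx=5.5,fy=5.5,interpolation=cv2.INTER_CUBIC)[:600])"
```

```text
time_s: 2.58
tool_pos: [0.6661, 0.1247, 0.1477]
tool_rot: [0.116, 2.641, -0.026]
ft_force: [-0.1, -0.4, 0.1]
width: 0.0512
t 2.58 pos [0.6661 0.1247 0.1477] w 0.051191701308773 F [-0.0559 -0.3903  0.0906] q [ 0.2563  0.3269 -0.2394  0.5309 -0.1597  0.3056]
delta_cm [-0.3745 -0.0419 -0.4694] dr_deg [-0.0822  0.5315 -0.0771]
```

View pics/c_scene.png

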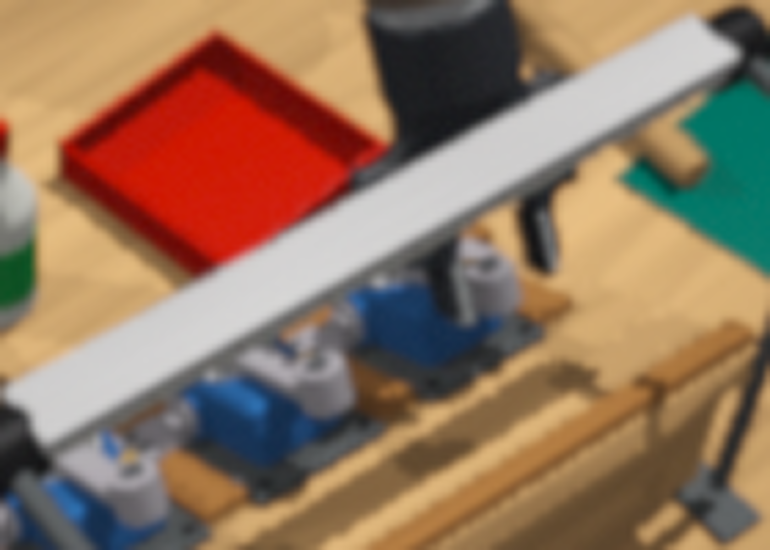

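```bash
python3 -m jog '[{"gripper":0.4,"delta_pos":[0,0.3,0],"dr":[0,0,0]},{"gripper":0.4,"delta_pos":[0,0.3,0],"dr":[0,0,0]}]'; python3 -c "
from h import *
go(EYE['L']-.026*N,RS)"
```

```text
time_s: 2.88
tool_pos: [0.6663, 0.1279, 0.1484]
tool_rot: [0.116, 2.641, -0.026]
ft_force: [0.1, 0.2, -0.2]
width: 0.0511
t 2.88 pos [0.6663 0.1279 0.1484] w 0.05105105378647065 F [ 0.0765  0.2011 -0.1673] q [ 0.2619  0.3278 -0.2367  0.5326 -0.1621  0.3105]
delta_cm [-0.3994 -0.361  -0.5317] dr_deg [-0.0997  0.5834 -0.0849]
```

```bash
python3 -m jog '[{"gripper":0.4,"delta_pos":[-0.4,0.2,-0.5],"dr":[0,0.6,0]},{"gripper":0.4,"delta_pos":[-0.38,0.5,-0.5],"dr":[0,0.6,0]},{"gripper":0.4,"delta_pos":[-0.37,0.7,-0.5],"dr":[0,0.6,0]}]'; python3 -c "
from h import *
go(EYE['L']-.026*N,RS)"
```

```text
time_s: 3.25
tool_pos: [0.6625, 0.1348, 0.1428]
tool_rot: [0.116, 2.652, -0.027]
ft_force: [-0.5, 0.2, 0.3]
width: 0.051
t 3.25 pos [0.6625 0.1348 0.1428] w 0.051016221869208185 F [-0.4776  0.1567  0.2538] q [ 0.2749  0.3354 -0.2355  0.5392 -0.1656  0.3236]
delta_cm [-0.0131 -1.0566  0.0293] dr_deg [-0.0831 -0.0618 -0.0768]
```

```bash
python3 -m jog '[{"gripper":0.4,"delta_pos":[0.01,0.15,0],"dr":[0,0,0]},{"gripper":0.4,"delta_pos":[0.02,0.25,0],"dr":[0,0,0]}]'; python3 -m jog '[{"gripper":0.4,"delta_pos":[0.01,0.1,0],"dr":[0,0,0]},{"gripper":0.4,"delta_pos":[0.01,0.1,0],"dr":[0,0,0]}]';
```

```text
time_s: 3.5
tool_pos: [0.6627, 0.137, 0.1429]
tool_rot: [0.117, 2.652, -0.028]
ft_force: [0.5, -1.2, 0.2]
width: 0.0513
time_s: 3.75
tool_pos: [0.6628, 0.1381, 0.1429]
tool_rot: [0.116, 2.652, -0.027]
ft_force: [-0.6, -1.0, -0.6]
width: 0.0515
```

```bash
for i in 1 2; do python3 -m jog '[{"gripper":0.4,"delta_pos":[0.01,0.1,0],"dr":[0,0,0]},{"gripper":0.4,"delta_pos":[0.01,0.1,0],"dr":[0,0,0]}]'; done
```

```text
time_s: 4.0
tool_pos: [0.663, 0.1391, 0.1429]
tool_rot: [0.117, 2.652, -0.027]
ft_force: [0.8, -0.4, 0.1]
width: 0.0516
time_s: 4.25
tool_pos: [0.6631, 0.1402, 0.1429]
tool_rot: [0.116, 2.652, -0.027]
ft_force: [0.3, -1.4, -0.4]
width: 0.0513
```

```bash
for i in 1 2 ; do python3 -m jog '[{"gripper":0.4,"delta_pos":[0.01,0.1,0],"dr":[0,0,0]},{"gripper":0.4,"delta_pos":[0.01,0.1,0],"dr":[0,0,0]}]'; done;  python3 -c "
from h import *
cv2.imwrite('pics/d.png',cv2.resize(imaging.camera('scene')['image'][180:280,310:450,::-1],None,fx=5.5,fy=5.5,interpolation=cv2.INTER_CUBIC)[:600])"
```

```text
time_s: 4.5
tool_pos: [0.6631, 0.1412, 0.1429]
tool_rot: [0.116, 2.652, -0.027]
ft_force: [1.0, -0.8, 0.4]
width: 0.051
time_s: 4.75
tool_pos: [0.6632, 0.1422, 0.1428]
tool_rot: [0.116, 2.652, -0.027]
ft_force: [0.6, 0.1, -0.1]
width: 0.0512
```

View pics/d.png

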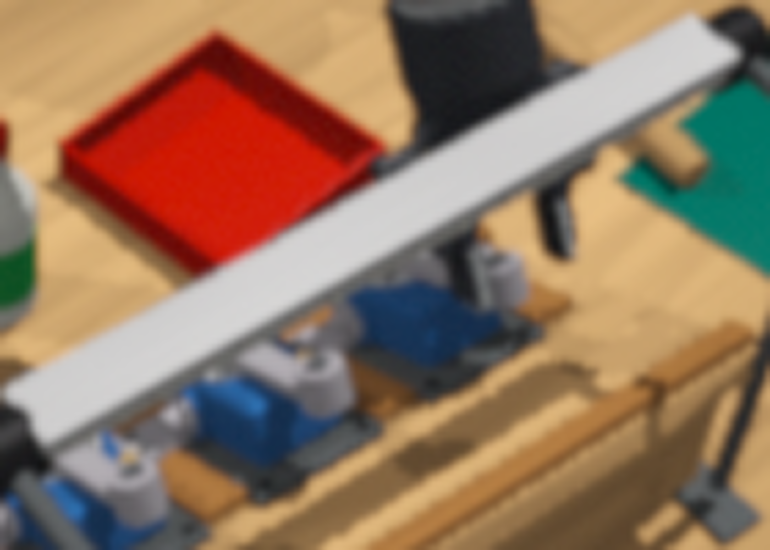

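The eye has moved left, with its boss edge going from pixel column 517 to 525. This lever looks slack, so I'll keep going to its stop.

```bash
for i in 1 2 ; do python3 -m jog '[{"gripper":0.4,"delta_pos":[0.02,0.1,0],"dr":[0,0,0]},{"gripper":0.4,"delta_pos":[0.02,0.2,0],"dr":[0,0,0]}]'; done; for i in 1 2 3; do python3 -m jog '[{"gripper":0.4,"delta_pos":[0.01,0.1,0],"dr":[0,0,0]}]'; done
```

```text
time_s: 5.05
tool_pos: [0.6634, 0.1441, 0.1429]
tool_rot: [0.117, 2.652, -0.027]
ft_force: [0.3, -1.2, 0.1]
width: 0.0514
time_s: 5.3
tool_pos: [0.6636, 0.1462, 0.1428]
tool_rot: [0.116, 2.652, -0.027]
ft_force: [0.4, -1.5, -0.4]
width: 0.051
time_s: 5.42
tool_pos: [0.6637, 0.1469, 0.1428]
tool_rot: [0.117, 2.652, -0.028]
ft_force: [0.4, -2.5, 1.1]
width: 0.0516
time_s: 5.55
tool_pos: [0.6639, 0.1475, 0.143]
tool_rot: [0.117, 2.651, -0.029]
ft_force: [1.6, -2.2, 0.5]
width: 0.0517
time_s: 5.68
tool_pos: [0.6642, 0.1486, 0.1431]
tool_rot: [0.117, 2.651, -0.028]
ft_force: [0.7, -4.0, 0.8]
width: 0.0512
```

```bash
python3 -m jog '[{"gripper":0.4,"delta_pos":[0.01,0.1,0],"dr":[0,0,0]},{"gripper":0.4,"delta_pos":[0.01,0.1,0],"dr":[0,0,0]},{"gripper":0.4,"delta_pos":[0.01,0.1,0],"dr":[0,0,0]}]'
```

```text
time_s: 6.05
tool_pos: [0.6642, 0.1489, 0.1432]
tool_rot: [0.118, 2.651, -0.03]
ft_force: [0.7, -4.5, 2.3]
width: 0.051
```

```bash
python3 -m jog '[{"gripper":0.4,"delta_pos":[-0.1,-1,0],"dr":[0,0,0]},{"gripper":0.4,"delta_pos":[-0.2,-2.3,0],"dr":[0,0,0]},{"gripper":0.4,"delta_pos":[-0.23,-2.6,0],"dr":[0,0,0]},{"gripper":0.4,"delta_pos":[-0.26,-2.9,0],"dr":[0,0,0]},{"gripper":0.4,"delta_pos":[-0.28,-3.2,0],"dr":[0,0,0]}]';  python3 -m jog '[{"gripper":0.4,"delta_pos":[-0.03,-0.3,0],"dr":[0,0,0]},{"gripper":0.4,"delta_pos":[-0.06,-0.6,0],"dr":[0,0,0]},{"gripper":0.4,"delta_pos":[-0.07,-0.8,0],"dr":[0,0,0]},{"gripper":0.4,"delta_pos":[-0.08,-1,0],"dr":[0,0,0]}]';python3 -c "
from h import *
go(EYE['L']-.026*N,RS)"
```

```text
time_s: 6.68
tool_pos: [0.6612, 0.1183, 0.1429]
tool_rot: [0.116, 2.652, -0.026]
ft_force: [1.1, 1.5, 0.1]
width: 0.051
time_s: 7.18
tool_pos: [0.6604, 0.108, 0.143]
tool_rot: [0.116, 2.652, -0.027]
ft_force: [-0.5, 1.2, 0.4]
width: 0.0512
t 7.17 pos [0.6604 0.108  0.143 ] w 0.05116595698566572 F [-0.4645  1.1777  0.3538] q [ 0.2274  0.319  -0.2601  0.524  -0.1444  0.2807]
delta_cm [0.1903 1.6257 0.0086] dr_deg [-0.0885 -0.046  -0.0744]
```

Contact came at about y 0.122, and the lever is still swinging freely at 0.108.

```bash
python3 -m jog '[{"gripper":0.4,"delta_pos":[-0.01,-0.15,0],"dr":[0,0,0]},{"gripper":0.4,"delta_pos":[-0.03,-0.3,0],"dr":[0,0,0]}]';for i in 1 2 3 4; do python3 -m jog '[{"gripper":0.4,"delta_pos":[-0.01,-0.1,0],"dr":[0,0,0]}]'; done
```

```text
time_s: 7.42
tool_pos: [0.66, 0.105, 0.1428]
tool_rot: [0.116, 2.652, -0.027]
ft_force: [0.3, 0.6, -0.4]
width: 0.0512
time_s: 7.55
tool_pos: [0.66, 0.104, 0.1428]
tool_rot: [0.117, 2.652, -0.027]
ft_force: [1.0, 0.4, 0.3]
width: 0.0512
time_s: 7.68
tool_pos: [0.6599, 0.103, 0.1428]
tool_rot: [0.117, 2.652, -0.027]
ft_force: [0.4, 0.1, 0.6]
width: 0.0514
time_s: 7.8
tool_pos: [0.6598, 0.102, 0.1428]
tool_rot: [0.116, 2.652, -0.027]
ft_force: [1.7, 0.8, -0.6]
width: 0.0511
time_s: 7.92
tool_pos: [0.6597, 0.101, 0.1428]
tool_rot: [0.117, 2.652, -0.027]
ft_force: [0.7, 1.0, 0.1]
width: 0.0512
```

```bash
for i in 1 2 3 4; do python3 -m jog '[{"gripper":0.4,"delta_pos":[-0.01,-0.1,0],"dr":[0,0,0]}]'; done
```

```text
time_s: 8.05
tool_pos: [0.6597, 0.1004, 0.1429]
tool_rot: [0.116, 2.652, -0.026]
ft_force: [1.3, 2.1, -0.6]
width: 0.051
time_s: 8.18
tool_pos: [0.6598, 0.0994, 0.143]
tool_rot: [0.116, 2.651, -0.026]
ft_force: [2.3, 1.7, 0.6]
width: 0.0511
time_s: 8.3
tool_pos: [0.6597, 0.0984, 0.1431]
tool_rot: [0.116, 2.651, -0.026]
ft_force: [2.0, 2.5, -0.1]
width: 0.0511
time_s: 8.43
tool_pos: [0.6597, 0.098, 0.1433]
tool_rot: [0.115, 2.651, -0.024]
ft_force: [1.9, 5.1, 0.9]
width: 0.0513
```

```bash
python3 -m jog '[{"gripper":0.4,"delta_pos":[0,-0.05,0],"dr":[0,0,0]},{"gripper":0.4,"delta_pos":[0,-0.05,0],"dr":[0,0,0]},{"gripper":0.4,"delta_pos":[0,-0.05,0],"dr":[0,0,0]}]';python3 -c "
from h import *
cv2.imwrite('pics/e.png',cv2.resize(imaging.camera('scene')['image'][180:280,310:450,::-1],None,fx=5.5,fy=5.5,interpolation=cv2.INTER_CUBIC)[:600])"
```

```text
time_s: 8.8
tool_pos: [0.6596, 0.0977, 0.1434]
tool_rot: [0.115, 2.651, -0.024]
ft_force: [1.5, 5.6, 1.9]
width: 0.0514
```

View pics/e.png

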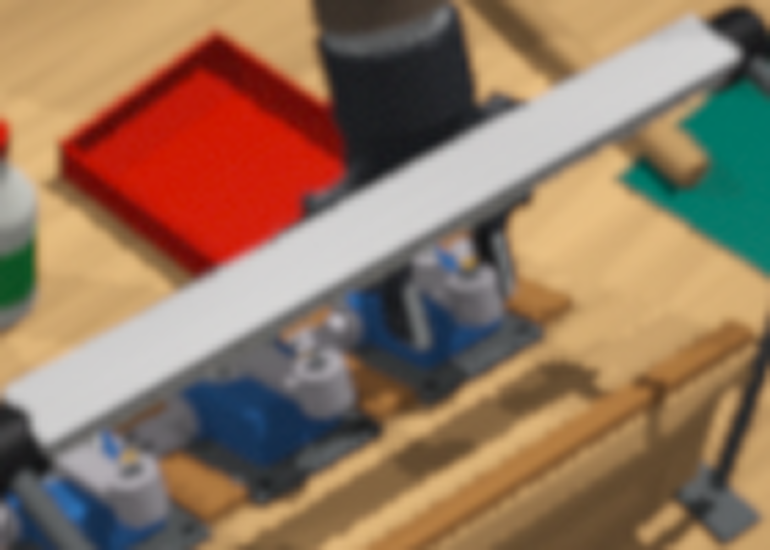

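The eye swung about 20 mm to the right, with its boss edge now at pixel column 500, so the left gearbox is worn. I'll back off and move to the middle bay.

```bash
python3 -m jog '[{"gripper":0.4,"delta_pos":[0.1,1.25,0],"dr":[0,0,0]},{"gripper":0.4,"delta_pos":[0.1,1.25,0],"dr":[0,0,0]},{"gripper":0.4,"delta_pos":[-1.4,1.4,2.8],"dr":[0,0,0]},{"gripper":0.4,"delta_pos":[-3.2,1.5,6.2],"dr":[0,0,0]},{"gripper":0.4,"delta_pos":[-3.2,1.5,6.2],"dr":[0,0,0]}]';python3 -c "
from h import *
go(EYE['M']+.04*N,RS)"
```

```text
time_s: 9.48
tool_pos: [0.6282, 0.1116, 0.2084]
tool_rot: [0.117, 2.646, -0.026]
ft_force: [0.4, 1.1, 0.1]
width: 0.0511
t 9.47 pos [0.6282 0.1116 0.2084] w 0.05108526060742629 F [0.4135 1.0795 0.1498] q [ 0.2495  0.1971 -0.2395  0.6644 -0.1553  0.3005]
delta_cm [-0.6939 -9.9147 -0.7096] dr_deg [-0.1075  0.2542 -0.0537]
```

```bash
python3 -m jog '[{"gripper":0.4,"delta_pos":[-0.3,-4,0],"dr":[0,0,0]},{"gripper":0.4,"delta_pos":[-0.6,-9.9,-0.3],"dr":[0,0,0]},{"gripper":0.4,"delta_pos":[-0.6,-9.9,-0.3],"dr":[0,0,0]},{"gripper":0.4,"delta_pos":[-0.6,-9.9,-0.3],"dr":[0,0,0]}]';python3 -c "
from h import *
go(EYE['M']-.026*N,RS)"
```

```text
time_s: 9.98
tool_pos: [0.6209, 0.0121, 0.2007]
tool_rot: [0.118, 2.653, -0.027]
ft_force: [0.5, -0.2, -1.3]
width: 0.0508
t 9.97 pos [0.6209 0.0121 0.2007] w 0.050846200571015014 F [ 0.4714 -0.2145 -1.2794] q [ 0.0506  0.1628 -0.3027  0.6233 -0.0638  0.1239]
delta_cm [ 3.1234 -0.2359 -5.769 ] dr_deg [-0.0865 -0.1555  0.0004]
```

```bash
python3 -m jog '[{"gripper":0.4,"delta_pos":[1.5,-0.2,-2.8],"dr":[0,0,0]},{"gripper":0.4,"delta_pos":[3.1,-0.2,-5.8],"dr":[0,0,0]},{"gripper":0.4,"delta_pos":[3.1,-0.2,-5.8],"dr":[0,0,0]},{"gripper":0.4,"delta_pos":[3.1,0,-5.8],"dr":[0,0,0]}]';python3 -c "
from h import *
go(EYE['M']-.026*N,RS)
cv2.imwrite('pics/f.png',cv2.resize(imaging.camera('scene')['image'][180:280,310:450,::-1],None,fx=5.5,fy=5.5,interpolation=cv2.INTER_CUBIC)[:600])"
```

```text
time_s: 10.48
tool_pos: [0.6524, 0.0137, 0.1442]
tool_rot: [0.115, 2.652, -0.027]
ft_force: [0.3, -0.1, -0.0]
width: 0.0511
t 10.47 pos [0.6524 0.0137 0.1442] w 0.051102835656946816 F [ 0.273  -0.0584 -0.0259] q [ 0.0499  0.2785 -0.317   0.4914 -0.0624  0.121 ]
delta_cm [-0.0243 -0.3933 -0.1155] dr_deg [-0.0816 -0.0547 -0.1455]
```

View pics/f.png

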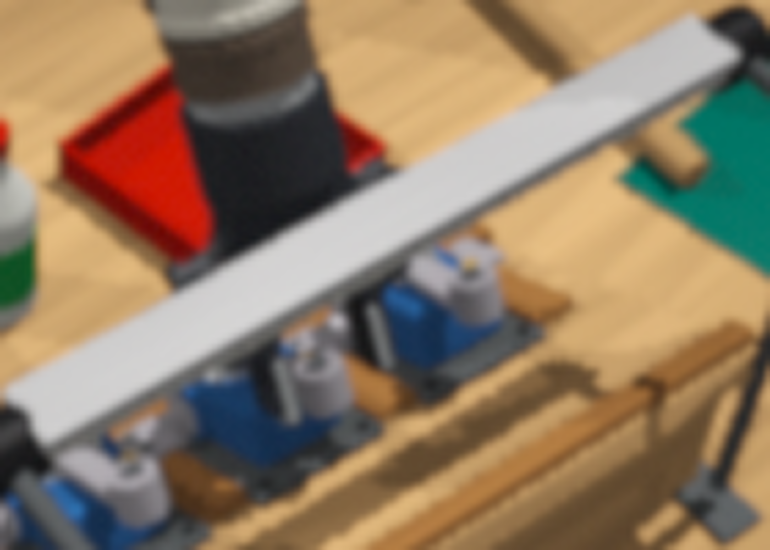

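The eye at about (318,358) is straddled, so I'll push left.

```bash
python3 -m jog '[{"gripper":0.4,"delta_pos":[0.03,0.3,-0.1],"dr":[0,0,0]},{"gripper":0.4,"delta_pos":[0.05,0.6,-0.1],"dr":[0,0,0]},{"gripper":0.4,"delta_pos":[0.06,0.7,-0.1],"dr":[0,0,0]}]';for i in 1 2 3 4; do python3 -m jog '[{"gripper":0.4,"delta_pos":[0.01,0.1,0],"dr":[0,0,0]}]'; done
```

```text
time_s: 10.9
tool_pos: [0.653, 0.0199, 0.1435]
tool_rot: [0.116, 2.651, -0.027]
ft_force: [0.3, -1.0, 0.5]
width: 0.0513
time_s: 11.02
tool_pos: [0.653, 0.0206, 0.1431]
tool_rot: [0.117, 2.651, -0.027]
ft_force: [-0.8, 0.4, 1.0]
width: 0.051
time_s: 11.15
tool_pos: [0.6531, 0.0215, 0.1429]
tool_rot: [0.117, 2.652, -0.027]
ft_force: [-0.7, -0.2, -0.2]
width: 0.0513
time_s: 11.28
tool_pos: [0.6532, 0.0223, 0.1429]
tool_rot: [0.117, 2.652, -0.028]
ft_force: [0.2, -0.0, -0.1]
width: 0.0511
time_s: 11.4
tool_pos: [0.6532, 0.0231, 0.1428]
tool_rot: [0.117, 2.652, -0.028]
ft_force: [-1.4, -1.9, 1.3]
width: 0.0511
```

```bash
for i in 1 2 3; do python3 -m jog '[{"gripper":0.4,"delta_pos":[0.01,0.1,0],"dr":[0,0,0]}]'; done
```

```text
time_s: 11.52
tool_pos: [0.6533, 0.0236, 0.1428]
tool_rot: [0.118, 2.652, -0.03]
ft_force: [-0.4, -3.1, 0.8]
width: 0.0509
time_s: 11.65
tool_pos: [0.6538, 0.0249, 0.1431]
tool_rot: [0.118, 2.651, -0.029]
ft_force: [-0.3, -5.0, 0.7]
width: 0.0513
time_s: 11.78
tool_pos: [0.6538, 0.0252, 0.1431]
tool_rot: [0.119, 2.651, -0.031]
ft_force: [-0.3, -6.5, 1.9]
width: 0.0512
```

```bash
python3 -m jog '[{"gripper":0.4,"delta_pos":[0,0,0],"dr":[0,0,0]},{"gripper":0.4,"delta_pos":[0,0,0],"dr":[0,0,0]},{"gripper":0.4,"delta_pos":[0,0,0],"dr":[0,0,0]}]'; python3 -m jog '[{"gripper":0.4,"delta_pos":[-0.1,-1.2,0],"dr":[0,0,0]},{"gripper":0.4,"delta_pos":[-0.2,-2.4,0],"dr":[0,0,0]},{"gripper":0.4,"delta_pos":[-0.22,-2.6,0],"dr":[0,0,0]}]'; for i in 1 2 3 4; do python3 -m jog '[{"gripper":0.4,"delta_pos":[-0.01,-0.1,0],"dr":[0,0,0]}]'; done
```

```text
time_s: 12.15
tool_pos: [0.6538, 0.0251, 0.1431]
tool_rot: [0.119, 2.651, -0.031]
ft_force: [-0.8, -6.3, 0.9]
width: 0.051
time_s: 12.52
tool_pos: [0.6512, -0.0001, 0.1427]
tool_rot: [0.118, 2.652, -0.026]
ft_force: [-0.4, 0.5, -1.4]
width: 0.0512
time_s: 12.65
tool_pos: [0.6512, -0.0005, 0.1428]
tool_rot: [0.117, 2.652, -0.026]
ft_force: [0.1, -0.6, -0.5]
width: 0.0514
time_s: 12.78
tool_pos: [0.6513, -0.001, 0.1429]
tool_rot: [0.116, 2.652, -0.026]
ft_force: [0.1, 0.2, -0.4]
width: 0.0513
time_s: 12.9
tool_pos: [0.6512, -0.002, 0.1429]
tool_rot: [0.116, 2.652, -0.026]
ft_force: [0.8, 1.1, -0.5]
width: 0.0513
time_s: 13.02
tool_pos: [0.6512, -0.0031, 0.143]
tool_rot: [0.116, 2.651, -0.027]
ft_force: [0.7, 1.5, 0.3]
width: 0.0511
```

```bash
for i in 1 2 3; do python3 -m jog '[{"gripper":0.4,"delta_pos":[-0.01,-0.1,0],"dr":[0,0,0]}]'; done
```

```text
time_s: 13.15
tool_pos: [0.6509, -0.0041, 0.1429]
tool_rot: [0.116, 2.652, -0.026]
ft_force: [-0.7, 1.1, 0.8]
width: 0.0513
time_s: 13.28
tool_pos: [0.6508, -0.0049, 0.1428]
tool_rot: [0.116, 2.652, -0.026]
ft_force: [0.7, 2.8, -0.5]
width: 0.0511
time_s: 13.4
tool_pos: [0.651, -0.006, 0.1431]
tool_rot: [0.116, 2.651, -0.026]
ft_force: [2.2, 2.1, -0.5]
width: 0.0516
```

```bash
for i in 1 2 ; do python3 -m jog '[{"gripper":0.4,"delta_pos":[-0.01,-0.1,0],"dr":[0,0,0]}]'; done;  python3 -m jog '[{"gripper":0.4,"delta_pos":[0,-0.03,0],"dr":[0,0,0]},{"gripper":0.4,"delta_pos":[0,-0.03,0],"dr":[0,0,0]}]'
```

```text
time_s: 13.52
tool_pos: [0.6511, -0.0071, 0.1433]
tool_rot: [0.116, 2.651, -0.026]
ft_force: [2.1, 4.6, -0.7]
width: 0.0509
time_s: 13.65
tool_pos: [0.6511, -0.0075, 0.1434]
tool_rot: [0.115, 2.651, -0.024]
ft_force: [1.3, 5.1, 1.0]
width: 0.0515
time_s: 13.9
tool_pos: [0.651, -0.0075, 0.1434]
tool_rot: [0.115, 2.651, -0.024]
ft_force: [2.0, 4.8, 1.2]
width: 0.0512
```

```bash
python3 -m jog '[{"gripper":0.4,"delta_pos":[0.1,1.3,0],"dr":[0,0,0]},{"gripper":0.4,"delta_pos":[0.1,1.3,0],"dr":[0,0,0]},{"gripper":0.4,"delta_pos":[-1.4,1.4,2.8],"dr":[0,0,0]},{"gripper":0.4,"delta_pos":[-3.2,1.5,6.2],"dr":[0,0,0]},{"gripper":0.4,"delta_pos":[-3.2,1.5,6.2],"dr":[0,0,0]}]'; python3 -m jog '[{"gripper":0.4,"delta_pos":[-0.4,-4,0],"dr":[0,0,0]},{"gripper":0.4,"delta_pos":[-0.8,-9.5,-0.3],"dr":[0,0,0]},{"gripper":0.4,"delta_pos":[-1,-11.6,-0.3],"dr":[0,0,0]},{"gripper":0.4,"delta_pos":[-1,-11.6,-0.3],"dr":[0,0,0]}]';python3 -c "
from h import *
go(EYE['R']-.026*N,RS)"
```

```text
time_s: 14.52
tool_pos: [0.6196, 0.0059, 0.2085]
tool_rot: [0.117, 2.646, -0.028]
ft_force: [-0.1, 0.1, 1.4]
width: 0.0518
time_s: 15.02
tool_pos: [0.6077, -0.1117, 0.2003]
tool_rot: [0.121, 2.654, -0.028]
ft_force: [-0.4, 0.9, -0.2]
width: 0.0512
t 15.03 pos [ 0.6077 -0.1117  0.2003] w 0.05119938377780745 F [-0.4138  0.9298 -0.1732] q [-0.2093  0.1569 -0.311   0.6208  0.0561 -0.1042]
delta_cm [ 3.4319  0.6855 -5.7236] dr_deg [-0.0854 -0.1936  0.1356]
```

```bash
python3 -m jog '[{"gripper":0.4,"delta_pos":[1.6,0.5,-2.8],"dr":[0,0,0]},{"gripper":0.4,"delta_pos":[3.4,0.5,-5.7],"dr":[0,0,0]},{"gripper":0.4,"delta_pos":[3.4,0.5,-5.7],"dr":[0,0,0]},{"gripper":0.4,"delta_pos":[3.4,0.5,-5.7],"dr":[0,0,0]}]';python3 -c "
from h import *
go(EYE['R']-.026*N,RS)
cv2.imwrite('pics/g.png',cv2.resize(imaging.camera('scene')['image'][190:290,300:440,::-1],None,fx=5.5,fy=5.5,interpolation=cv2.INTER_CUBIC)[:600])"
```

```text
time_s: 15.52
tool_pos: [0.6424, -0.1041, 0.1448]
tool_rot: [0.115, 2.652, -0.027]
ft_force: [0.4, 0.5, 1.1]
width: 0.0511
t 15.53 pos [ 0.6424 -0.1041  0.1448] w 0.05114444010120622 F [0.3751 0.5369 1.1472] q [-0.1819  0.2739 -0.3216  0.4903  0.0457 -0.0836]
delta_cm [-0.0412 -0.0778 -0.1762] dr_deg [-0.0855 -0.0891 -0.1159]
```

View pics/g.png

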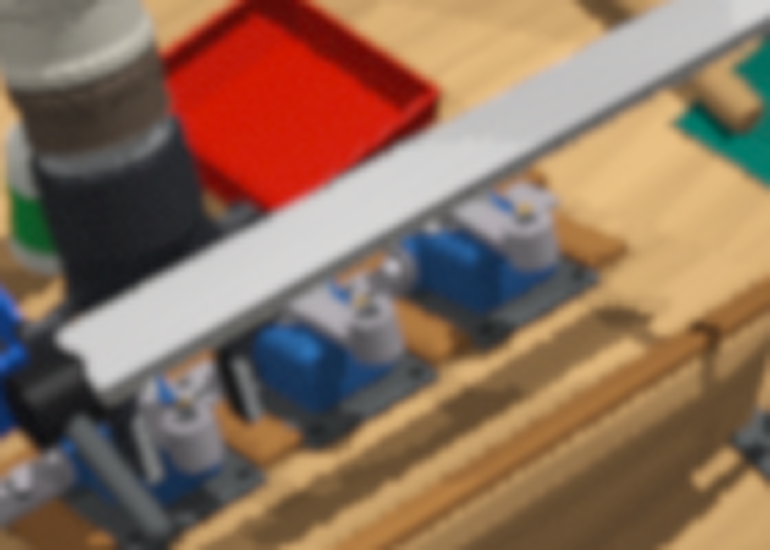

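```bash
python3 -m jog '[{"gripper":0.4,"delta_pos":[0.03,0.4,-0.15],"dr":[0,0,0]},{"gripper":0.4,"delta_pos":[0.07,0.8,-0.15],"dr":[0,0,0]},{"gripper":0.4,"delta_pos":[0.09,1,-0.15],"dr":[0,0,0]}]';for i in 1 2 3 4; do python3 -m jog '[{"gripper":0.4,"delta_pos":[0.01,0.1,0],"dr":[0,0,0]}]'; done
```

```text
time_s: 15.95
tool_pos: [0.6435, -0.0944, 0.144]
tool_rot: [0.116, 2.651, -0.027]
ft_force: [-0.1, -0.5, -0.2]
width: 0.0512
time_s: 16.08
tool_pos: [0.6435, -0.0935, 0.1437]
tool_rot: [0.116, 2.651, -0.027]
ft_force: [0.4, 0.4, -1.0]
width: 0.051
time_s: 16.2
tool_pos: [0.6436, -0.0929, 0.1435]
tool_rot: [0.117, 2.651, -0.028]
ft_force: [-0.1, -0.3, 0.5]
width: 0.0514
time_s: 16.32
tool_pos: [0.6438, -0.092, 0.1435]
tool_rot: [0.117, 2.651, -0.028]
ft_force: [0.1, -1.6, 0.6]
width: 0.0513
time_s: 16.45
tool_pos: [0.6437, -0.0913, 0.1434]
tool_rot: [0.117, 2.652, -0.029]
ft_force: [-1.0, -2.6, 1.0]
width: 0.0515
```

```bash
for i in 1 2 ; do python3 -m jog '[{"gripper":0.4,"delta_pos":[0.01,0.1,0],"dr":[0,0,0]}]'; done; python3 -m jog '[{"gripper":0.4,"delta_pos":[0,0.05,0],"dr":[0,0,0]},{"gripper":0.4,"delta_pos":[0,0.05,0],"dr":[0,0,0]},{"gripper":0.4,"delta_pos":[0,0.05,0],"dr":[0,0,0]}]'
```

```text
time_s: 16.58
tool_pos: [0.644, -0.0905, 0.1435]
tool_rot: [0.118, 2.651, -0.029]
ft_force: [0.4, -3.8, -0.3]
width: 0.0515
time_s: 16.7
tool_pos: [0.6443, -0.0896, 0.1437]
tool_rot: [0.118, 2.651, -0.03]
ft_force: [-0.6, -5.1, 1.4]
width: 0.0513
time_s: 17.08
tool_pos: [0.6443, -0.0895, 0.1438]
tool_rot: [0.118, 2.651, -0.03]
ft_force: [-1.1, -4.5, 1.5]
width: 0.0513
```

Solid, held at 4.5 to 5 N. Next is the right side.

```bash
python3 -m jog '[{"gripper":0.4,"delta_pos":[-0.1,-1.2,0],"dr":[0,0,0]},{"gripper":0.4,"delta_pos":[-0.2,-2.4,0],"dr":[0,0,0]},{"gripper":0.4,"delta_pos":[-0.25,-2.8,0],"dr":[0,0,0]}]'; for i in 1 2 3 4; do python3 -m jog '[{"gripper":0.4,"delta_pos":[-0.01,-0.1,0],"dr":[0,0,0]}]'; done
```

```text
time_s: 17.45
tool_pos: [0.6412, -0.1167, 0.143]
tool_rot: [0.117, 2.652, -0.026]
ft_force: [-0.3, -0.2, -1.1]
width: 0.051
time_s: 17.58
tool_pos: [0.6411, -0.1173, 0.143]
tool_rot: [0.117, 2.652, -0.026]
ft_force: [1.0, 0.2, -0.3]
width: 0.051
time_s: 17.7
tool_pos: [0.6412, -0.1179, 0.1431]
tool_rot: [0.116, 2.652, -0.026]
ft_force: [0.5, 1.7, -0.6]
width: 0.0512
time_s: 17.82
tool_pos: [0.6411, -0.1188, 0.1432]
tool_rot: [0.116, 2.652, -0.026]
ft_force: [-0.4, 1.1, -1.5]
width: 0.0513
time_s: 17.95
tool_pos: [0.641, -0.1196, 0.1432]
tool_rot: [0.115, 2.652, -0.026]
ft_force: [1.2, 1.6, -0.3]
width: 0.0511
```

```bash
for i in 1 2 3; do python3 -m jog '[{"gripper":0.4,"delta_pos":[-0.01,-0.1,0],"dr":[0,0,0]}]'; done; python3 -m jog '[{"gripper":0.4,"delta_pos":[0,0,0],"dr":[0,0,0]},{"gripper":0.4,"delta_pos":[0,0,0],"dr":[0,0,0]}]'
```

```text
time_s: 18.08
tool_pos: [0.6412, -0.1208, 0.1434]
tool_rot: [0.116, 2.651, -0.026]
ft_force: [1.6, 1.8, -0.9]
width: 0.0511
time_s: 18.2
tool_pos: [0.6413, -0.1217, 0.1436]
tool_rot: [0.116, 2.651, -0.026]
ft_force: [0.6, 3.7, -1.3]
width: 0.0513
time_s: 18.32
tool_pos: [0.6412, -0.1222, 0.1438]
tool_rot: [0.115, 2.651, -0.024]
ft_force: [-0.6, 7.0, 2.7]
width: 0.0514
time_s: 18.58
tool_pos: [0.6412, -0.1221, 0.1438]
tool_rot: [0.115, 2.651, -0.024]
ft_force: [0.9, 4.4, -0.0]
width: 0.0512
```

The right lever was sound, with the same small travel as the middle one. The left gearbox is the worn one, so I'll back out and go to it.

```bash
python3 -m jog '[{"gripper":0.4,"delta_pos":[0.1,1.3,0],"dr":[0,0,0]},{"gripper":0.4,"delta_pos":[0.1,1.3,0],"dr":[0,0,0]},{"gripper":0.4,"delta_pos":[-1.4,1.4,2.8],"dr":[0,0,0]},{"gripper":0.4,"delta_pos":[-3.8,1.6,7.2],"dr":[0,0,0]},{"gripper":0.4,"delta_pos":[-3.8,1.6,7.2],"dr":[0,0,0]}]'; python3 -m jog '[{"gripper":0,"delta_pos":[-1.5,4.5,0],"dr":[0,0,0]},{"gripper":0,"delta_pos":[-2,10,0],"dr":[0,0,0]},{"gripper":0,"delta_pos":[-2,15,0],"dr":[0,0,0]},{"gripper":0,"delta_pos":[-2,20,0],"dr":[0,0,0]},{"gripper":0,"delta_pos":[-2,23,0],"dr":[0,0,0]}]';python3 -c "
from h import *
P=EYE['L']-.059*U-.067*N-.001*YS
print(P)
go(P+.1*N,RS)"
```

```text
time_s: 19.2
tool_pos: [0.6043, -0.1082, 0.2205]
tool_rot: [0.117, 2.644, -0.03]
ft_force: [0.6, 0.2, -0.2]
width: 0.0512
time_s: 19.82
tool_pos: [0.5824, 0.1248, 0.2144]
tool_rot: [0.114, 2.653, -0.028]
ft_force: [0.2, -0.5, -0.1]
width: 0.0853
[0.6295 0.1262 0.0791]
t 19.82 pos [0.5824 0.1248 0.2144] w 0.08530637343747999 F [ 0.1594 -0.4623 -0.1321] q [ 0.3009  0.1186 -0.3142  0.6821 -0.1771  0.3456]
delta_cm [ 0.0334  0.5561 -4.6921] dr_deg [-0.0301 -0.1054 -0.1638]
```

```bash
python3 -m jog '[{"gripper":0,"delta_pos":[0,0.5,-2.4],"dr":[0,0,0]},{"gripper":0,"delta_pos":[0,0.5,-4.7],"dr":[0,0,0]},{"gripper":0,"delta_pos":[0,0.5,-4.7],"dr":[0,0,0]}]';python3 -c "
from h import *
P=EYE['L']-.059*U-.067*N-.001*YS
go(P,RS)
t=imaging.camera('top')['image']; s=imaging.camera('scene')['image']
cv2.imwrite('pics/h1.png',cv2.resize(s[180:280,310:450,::-1],None,fx=5.5,fy=5.5,interpolation=cv2.INTER_CUBIC))
cv2.imwrite('pics/h2.png',cv2.resize(t[90:190,240:380,::-1],None,fx=5.5,fy=5.5,interpolation=cv2.INTER_CUBIC))"
```

```text
time_s: 20.2
tool_pos: [0.5807, 0.1271, 0.1648]
tool_rot: [0.116, 2.658, -0.031]
ft_force: [0.1, -0.3, 0.3]
width: 0.0853
t 20.2 pos [0.5807 0.1271 0.1648] w 0.08533791189100708 F [ 0.0822 -0.2621  0.2775] q [ 0.3072  0.1688 -0.3935  0.5595 -0.1804  0.353 ]
delta_cm [ 4.8849 -0.0921 -8.5646] dr_deg [ 0.0573 -0.4101 -0.0678]
```

View pics/h1.png

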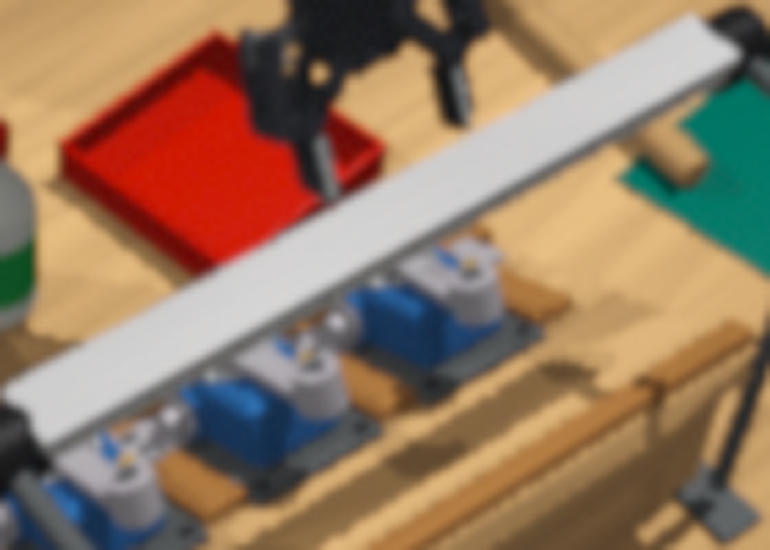

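View pics/h2.png

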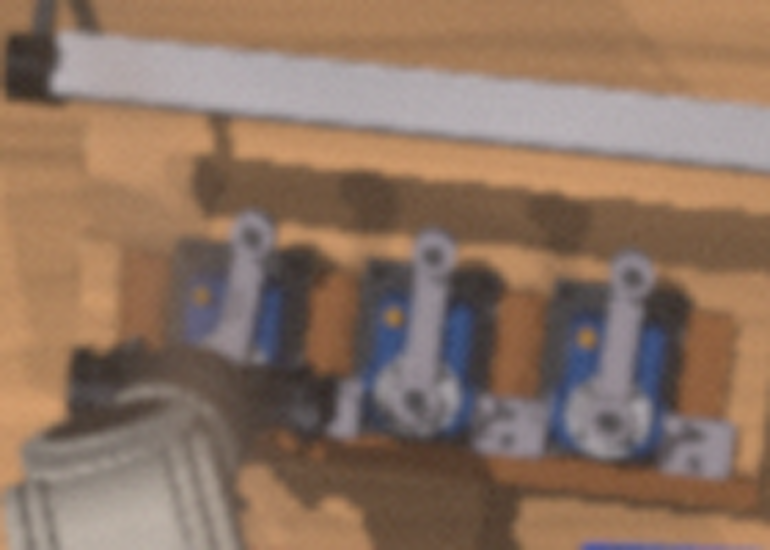

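The left lever lies visibly over to the right, with its eye at (252,235) in the zoomed view. Both fingers are outside the housing, so I'll descend square to the slope.

```bash
python3 -m jog '[{"gripper":0,"delta_pos":[1.2,-0.05,-2.2],"dr":[0,-0.2,0]},{"gripper":0,"delta_pos":[2.4,-0.1,-4.3],"dr":[0,-0.4,0]},{"gripper":0,"delta_pos":[3.2,-0.1,-5.8],"dr":[0,-0.4,0]},{"gripper":0,"delta_pos":[3.7,-0.1,-6.6],"dr":[0,-0.4,0]},{"gripper":0,"delta_pos":[3.7,-0.1,-6.6],"dr":[0,-0.4,0]}]';python3 -c "
from h import *
P=EYE['L']-.059*U-.067*N-.001*YS
go(P,RS)
s=imaging.camera('scene')['image']
cv2.imwrite('pics/i1.png',cv2.resize(s[180:280,310:450,::-1],None,fx=5.5,fy=5.5,interpolation=cv2.INTER_CUBIC))"
```

```text
time_s: 20.92
tool_pos: [0.62, 0.1266, 0.1021]
tool_rot: [0.117, 2.645, -0.027]
ft_force: [0.2, -0.1, -0.0]
width: 0.0855
t 20.93 pos [0.62   0.1266 0.1021] w 0.08554686734026085 F [ 0.1593 -0.1173 -0.0375] q [ 0.2834  0.3091 -0.4063  0.3896 -0.1714  0.3309]
delta_cm [ 0.9558 -0.0457 -2.2993] dr_deg [-0.0732  0.3202 -0.0507]
```

View pics/i1.png

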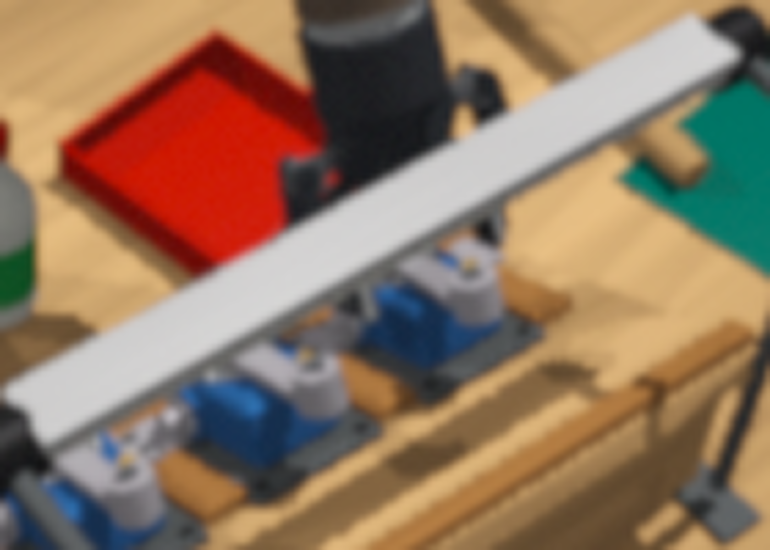

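```bash
python3 -m jog '[{"gripper":0,"delta_pos":[0.5,-0.05,-1.2],"dr":[0,0.3,0]},{"gripper":0,"delta_pos":[0.8,-0.05,-1.9],"dr":[0,0.3,0]},{"gripper":0,"delta_pos":[0.9,-0.05,-2.1],"dr":[0,0.3,0]}]';python3 -c "
from h import *
P=EYE['L']-.059*U-.067*N-.001*YS
go(P,RS)"
```

```text
time_s: 21.35
tool_pos: [0.6284, 0.1261, 0.0804]
tool_rot: [0.116, 2.651, -0.028]
ft_force: [0.5, -0.1, -0.0]
width: 0.0852
t 21.35 pos [0.6284 0.1261 0.0804] w 0.08523869781941325 F [ 0.5439 -0.1221 -0.0022] q [ 0.2769  0.3554 -0.4049  0.3498 -0.167   0.3254]
delta_cm [ 0.1108  0.0035 -0.1226] dr_deg [-0.0623 -0.0344 -0.0681]
```

```bash
python3 -m jog '[{"gripper":0.3,"delta_pos":[0,0,0],"dr":[0,0,0]},{"gripper":1,"delta_pos":[0,0,0],"dr":[0,0,0]},{"gripper":1,"delta_pos":[0,0,0],"dr":[0,0,0]},{"gripper":1,"delta_pos":[0,0,0],"dr":[0,0,0]}]'; python3 -m jog '[{"gripper":1,"delta_pos":[0,0,0],"dr":[0,0,0]},{"gripper":1,"delta_pos":[0,0,0],"dr":[0,0,0]}]'
```

```text
time_s: 21.85
tool_pos: [0.6286, 0.1261, 0.0816]
tool_rot: [0.116, 2.65, -0.027]
ft_force: [-4.4, -0.6, 2.8]
width: 0.057
time_s: 22.1
tool_pos: [0.6286, 0.1261, 0.0816]
tool_rot: [0.117, 2.65, -0.027]
ft_force: [-6.1, -1.1, 6.0]
width: 0.0571
```

```bash
python3 -m jog '[{"gripper":1,"delta_pos":[0.24,-0.02,0.18],"dr":[0,0,0]},{"gripper":1,"delta_pos":[0.68,-0.06,0.42],"dr":[0,0,0]}]';python3 -m jog '[{"gripper":1,"delta_pos":[0.44,-0.04,0.235],"dr":[0,0,0]},{"gripper":1,"delta_pos":[0.88,-0.08,0.47],"dr":[0,0,0]}]'
```

```text
time_s: 22.35
tool_pos: [0.6285, 0.126, 0.0817]
tool_rot: [0.113, 2.664, -0.027]
ft_force: [-34.4, 3.4, 15.6]
width: 0.0574
time_s: 22.6
tool_pos: [0.632, 0.1256, 0.0836]
tool_rot: [0.109, 2.674, -0.028]
ft_force: [-37.6, 3.3, 17.7]
width: 0.0573
```

The wrist force is about 33 N along the slope normal, so I'm pressing the plate into the board. I'll ease off along the normal.

```bash
python3 -m jog '[{"gripper":1,"delta_pos":[-0.07,0.01,0.13],"dr":[0,0,0]},{"gripper":1,"delta_pos":[-0.07,0.01,0.13],"dr":[0,0,0]}]';python3 -c "
from h import *
s=monitor.observe();f=s['ft_force'];print('U,N,Y',f@U,f@N,f@YS,s['torque'])
go(EYE['L']-.059*U-.067*N-.001*YS,RS)"; python3 -m jog '[{"gripper":1,"delta_pos":[-0.07,0.01,0.13],"dr":[0,0,0]},{"gripper":1,"delta_pos":[-0.07,0.01,0.13],"dr":[0,0,0]}]';python3 -c "
from h import *
s=monitor.observe();f=s['ft_force'];print('U,N,Y',f@U,f@N,f@YS,s['torque'])
go(EYE['L']-.059*U-.067*N-.001*YS,RS)
s=imaging.camera('scene')['image']
cv2.imwrite('pics/j1.png',cv2.resize(s[180:280,310:450,::-1],None,fx=5.5,fy=5.5,interpolation=cv2.INTER_CUBIC))"
```

```text
time_s: 22.85
tool_pos: [0.6423, 0.1251, 0.0895]
tool_rot: [0.116, 2.654, -0.027]
ft_force: [0.4, -0.1, -7.0]
width: 0.0569
U,N,Y -2.9493849332384228 -6.415349994867213 -0.045096865908779704 [0.0878 1.09   0.024 ]
t 22.85 pos [0.6423 0.1251 0.0895] w 0.056941624484670494 F [ 0.4021 -0.081  -7.0491] q [ 0.267   0.364  -0.3589  0.3878 -0.1616  0.3162]
delta_cm [-1.2715  0.1127 -1.0357] dr_deg [-0.0767 -0.1661 -0.1032]
time_s: 23.1
tool_pos: [0.6424, 0.1249, 0.0916]
tool_rot: [0.117, 2.652, -0.027]
ft_force: [0.6, 0.1, -9.9]
width: 0.0573
U,N,Y -4.139724072639757 -8.954868815344282 0.18734632909153795 [0.1272 1.1407 0.0339]
t 23.1 pos [0.6424 0.1249 0.0916] w 0.05726994767710607 F [ 0.5633  0.138  -9.8502] q [ 0.2669  0.3609 -0.3577  0.3909 -0.1622  0.3166]
delta_cm [-1.287   0.1319 -1.2459] dr_deg [-0.0745 -0.0864 -0.0619]
```

View pics/j1.png

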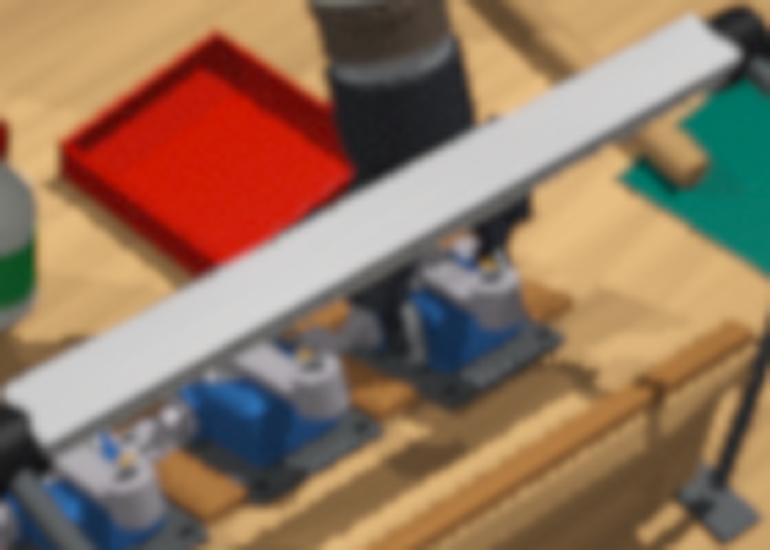

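```bash
python3 -m jog '[{"gripper":1,"delta_pos":[0.47,-0.04,0.17],"dr":[0,0,0]},{"gripper":1,"delta_pos":[0.9,-0.08,0.41],"dr":[0,0,0]}]';python3 -c "
from h import *
s=monitor.observe();f=s['ft_force'];print('U,N,Y',f@U,f@N,f@YS,s['torque'])"
```

```text
time_s: 23.4
tool_pos: [0.6528, 0.1242, 0.0974]
tool_rot: [0.117, 2.649, -0.027]
ft_force: [0.5, -0.1, -8.2]
width: 0.0574
U,N,Y -3.3621317311444656 -7.4913150274540845 -0.04193003578024651 [ 0.0349  1.0818 -0.0323]
```

```bash
python3 -m jog '[{"gripper":1,"delta_pos":[0.5,-0.05,0.28],"dr":[0,0,0]},{"gripper":1,"delta_pos":[1.0,-0.1,0.55],"dr":[0,0,0]},{"gripper":1,"delta_pos":[1.5,-0.13,0.8],"dr":[0,0,0]},{"gripper":1,"delta_pos":[1.85,-0.16,1.0],"dr":[0,0,0]},{"gripper":1,"delta_pos":[1.85,-0.16,1.0],"dr":[0,0,0]}]';python3 -c "
from h import *
s=monitor.observe();f=s['ft_force'];print('U,N,Y',f@U,f@N,f@YS,s['torque'])
d=s['tool_pos']-np.array([.6285,.1261,.0812]);print(d@U,d@N,d@YS)
s=imaging.camera('scene')['image']
cv2.imwrite('pics/k1.png',cv2.resize(s[180:280,310:450,::-1],None,fx=5.5,fy=5.5,interpolation=cv2.INTER_CUBIC))"
```

```text
time_s: 24.02
tool_pos: [0.6711, 0.1227, 0.1075]
tool_rot: [0.117, 2.649, -0.027]
ft_force: [-0.0, -0.4, -7.5]
width: 0.0573
U,N,Y -3.5093696647290162 -6.672522815848886 -0.39086084735514376 [ 0.1032  1.0653 -0.0129]
0.050059851462814484 0.003148230290710813 0.0004126226581410886
```

View pics/k1.png

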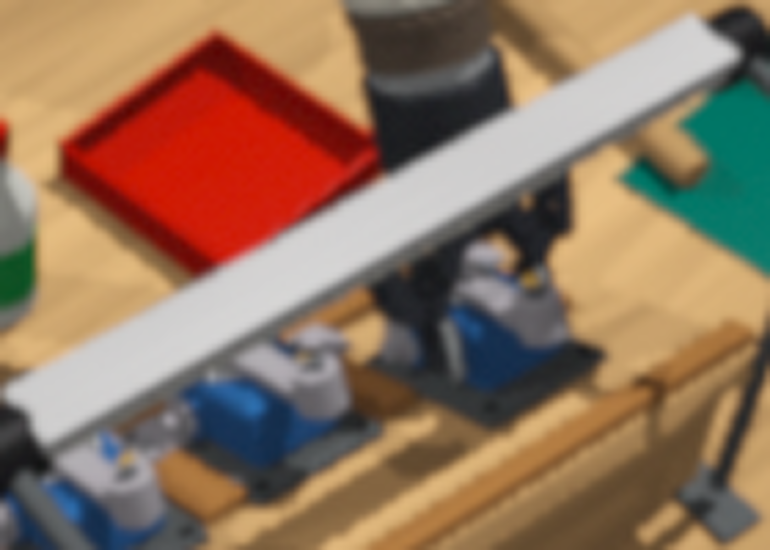

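```bash
python3 -c "
from h import *
c=imaging.camera('scene')
C=EYE['L']-.075*U-.074*N+.055*U-.042*YS
for d in (0,.03,.04,.05): print(d,(proj(c,C+d*U)-[310,180])*5.5,(proj(c,C+d*U+.084*YS)-[310,180])*5.5)"
```

```text
0 [429.1201 405.1551] [545.3684 335.547 ]
0.03 [465.0625 422.9822] [582.7498 351.4398]
0.04 [477.3875 429.0953] [595.5584 356.8854]
0.05 [489.8908 435.2968] [608.5471 362.4076]
```

```bash
python3 -m jog '[{"gripper":1,"delta_pos":[-0.4,0.04,0.8],"dr":[0,0,0]},{"gripper":1,"delta_pos":[-0.95,0.09,1.8],"dr":[0,0,0]},{"gripper":1,"delta_pos":[-1.65,0.15,3.1],"dr":[0,0,0]},{"gripper":1,"delta_pos":[-2.2,0.2,4.1],"dr":[0,0,0]},{"gripper":1,"delta_pos":[-2.2,0.2,4.1],"dr":[0,0,0]}]'; python3 -m jog '[{"gripper":1,"delta_pos":[-2,0.5,0.5],"dr":[0,0,0]},{"gripper":1,"delta_pos":[-5,1.2,1.5],"dr":[0,0,0]},{"gripper":1,"delta_pos":[-8,2,2.5],"dr":[0,0,0]},{"gripper":1,"delta_pos":[-11,2.8,3.5],"dr":[0,0,0]},{"gripper":1,"delta_pos":[-13,3.5,4],"dr":[0,0,0]}]';python3 -c "
from h import *
s=monitor.observe();f=s['ft_force'];print('U,N,Y',f@U,f@N,f@YS,s['torque'])
go([.405,.162,.15],rot(np.array([-.0995,.995,0]),np.array([0,0,-1.])))
s=imaging.camera('scene')['image']
cv2.imwrite('pics/l1.png',cv2.resize(s[150:280,290:450,::-1],None,fx=4.5,fy=4.5,interpolation=cv2.INTER_CUBIC))"
```

```text
time_s: 24.75
tool_pos: [0.6491, 0.1251, 0.1502]
tool_rot: [0.116, 2.647, -0.025]
ft_force: [0.1, -1.5, -7.1]
width: 0.0574
time_s: 25.38
tool_pos: [0.5165, 0.16, 0.188]
tool_rot: [0.116, 2.651, -0.026]
ft_force: [-0.2, 0.1, -6.8]
width: 0.0575
U,N,Y -3.3892495576448414 -5.9448073608440515 0.03553953887821761 [ 0.064   1.0187 -0.0485]
t 25.38 pos [0.5165 0.16   0.188 ] w 0.05747921412246711 F [-0.1977  0.0533 -6.8401] q [ 0.4303  0.0498 -0.464   0.6234 -0.2329  0.4659]
delta_cm [-11.1451   0.2036  -3.8031] dr_deg [-0.2746 28.0418 10.4902]
```

View pics/l1.png

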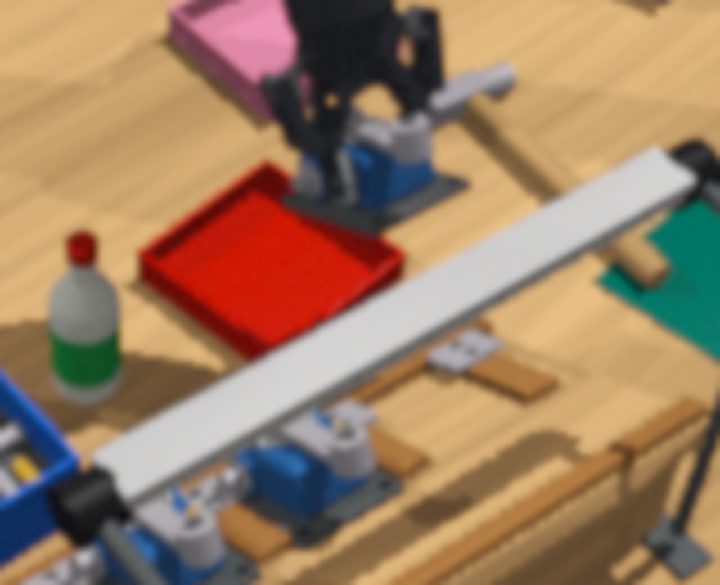

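```bash
python3 -m jog '[{"gripper":1,"delta_pos":[-2,0,0],"dr":[0,7,2.6]},{"gripper":1,"delta_pos":[-4,0.2,-1],"dr":[0,14,5.2]},{"gripper":1,"delta_pos":[-6.5,0.3,-2],"dr":[-0.2,21,7.8]},{"gripper":1,"delta_pos":[-9.5,0.4,-4],"dr":[-0.3,28,10.5]},{"gripper":1,"delta_pos":[-9.5,0.4,-5],"dr":[-0.3,28,10.5]}]';  python3 -m jog '[{"gripper":1,"delta_pos":[0,0,0],"dr":[0,0,0]}]'; python3 -c "
from h import *
go([.421,.1636,.08],rot(np.array([-.0995,.995,0]),np.array([0,0,-1.])))
s=imaging.camera('scene')['image'];t=imaging.camera('top')['image']
cv2.imwrite('pics/m1.png',cv2.resize(s[150:260,290:450,::-1],None,fx=5,fy=5,interpolation=cv2.INTER_CUBIC))
cv2.imwrite('pics/m2.png',cv2.resize(t[140:260,220:380,::-1],None,fx=5,fy=5,interpolation=cv2.INTER_CUBIC))"
```

```text
time_s: 26.05
tool_pos: [0.424, 0.1636, 0.1368]
tool_rot: [-0.155, 3.136, -0.003]
ft_force: [1.2, 0.1, -6.9]
width: 0.0572
time_s: 26.18
tool_pos: [0.4241, 0.1637, 0.1373]
tool_rot: [-0.155, 3.134, -0.002]
ft_force: [-0.6, -0.2, -7.4]
width: 0.057
t 26.18 pos [0.4241 0.1637 0.1373] w 0.057019844447839724 F [-0.6386 -0.1937 -7.4177] q [ 0.3699  0.2166 -0.2824  1.0691 -0.0025  0.271 ]
delta_cm [-0.312  -0.0053 -5.7303] dr_deg [0.0753 0.1959 0.0427]
```

View pics/m1.png

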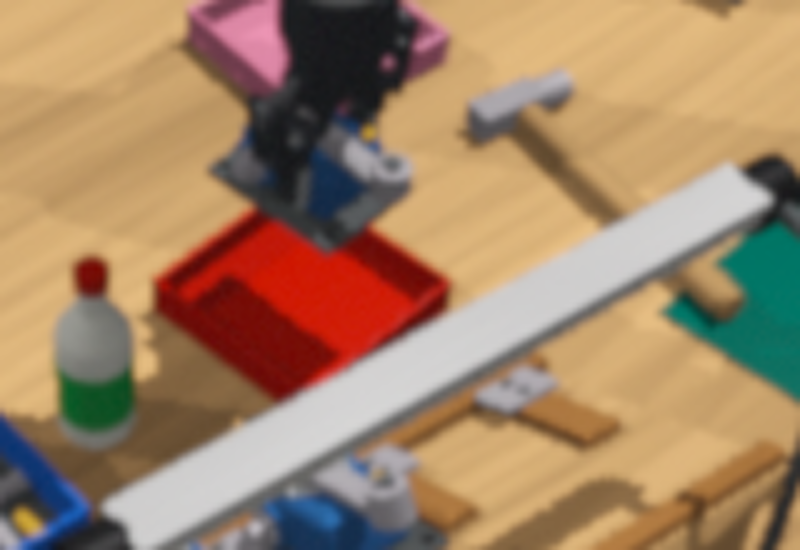

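View pics/m2.png

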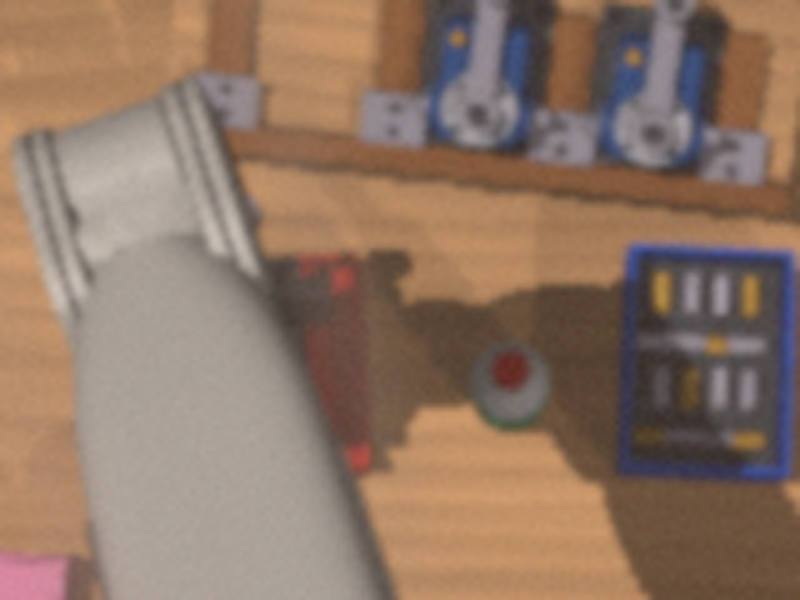

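```bash
python3 -c "
from h import *
c=imaging.camera('scene')
gx=np.array([.995,.0995,0]);gy=np.array([-.0995,.995,0])
t=monitor.observe()['tool_pos']
for n,u,v in (('FR',330,245),('FL',408,185),('BR',211,166),('eye',390,164)):
    p=plane(c,u/5+290,v/5+150,t[2]-.0 if n!='eye' else t[2]+.066)-t; print(n,p@gx,p@gy)"
```

```text
FR 0.04147559427844562 -0.04087250800935872
FL 0.041183317890182015 0.03581200459108212
BR -0.06225691987097467 -0.0423628646467638
eye 0.061195030509442805 -0.013583819898365762
```

```bash
python3 -m jog '[{"gripper":1,"delta_pos":[-0.3,0,-2.5],"dr":[0,0.2,0]},{"gripper":1,"delta_pos":[-0.7,0,-5.5],"dr":[0,0.2,0]},{"gripper":1,"delta_pos":[-0.7,0,-8],"dr":[0,0.2,0]},{"gripper":1,"delta_pos":[-0.7,0,-9.5],"dr":[0,0.2,0]},{"gripper":1,"delta_pos":[-0.7,0,-9.5],"dr":[0,0.2,0]}]'; python3 -c "
from h import *
go([.417,.1632,.02],rot(np.array([-.0995,.995,0]),np.array([0,0,-1.])))
s=imaging.camera('scene')['image'];t=imaging.camera('top')['image']
cv2.imwrite('pics/n1.png',cv2.resize(s[150:260,290:450,::-1],None,fx=5,fy=5,interpolation=cv2.INTER_CUBIC))"
```

```text
time_s: 26.95
tool_pos: [0.4163, 0.1636, 0.0428]
tool_rot: [0.156, -3.135, 0.002]
ft_force: [0.6, -0.7, -7.2]
width: 0.0573
t 26.95 pos [0.4163 0.1636 0.0428] w 0.05729494706715087 F [ 0.5659 -0.7193 -7.1656] q [ 0.3745  0.3226 -0.4271  0.8235 -0.0002  0.2752]
delta_cm [ 0.0679 -0.0361 -2.2801] dr_deg [ 0.0626 -0.1263  0.0235]
```

View pics/n1.png

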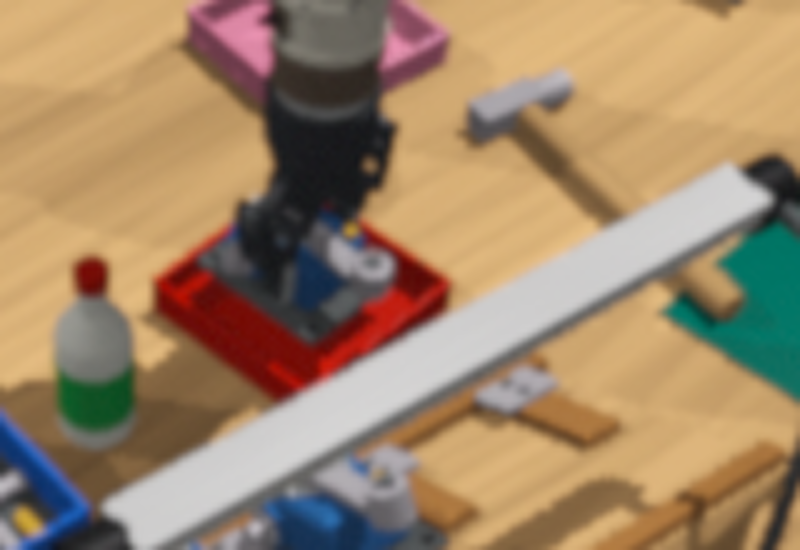

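```bash
python3 -c "
from h import *
c=imaging.camera('scene')
gx=np.array([.995,.0995,0]);gy=np.array([-.0995,.995,0]); T=np.array([.405,.162,0])
for n,u,v,z in (('FR',315,340,.043),('BR',200,262,.043),('trayR',157,290,.032),('trayF',448,290,.032),('trayBack',262,212,.032)):
    p=plane(c,u/5+290,v/5+150,z)-T; print(n,p@gx,p@gy)"
```

```text
FR 0.05526032266532574 -0.04108682197134215
BR -0.049543201900920035 -0.04404886217509062
trayR -0.05912517984838273 -0.07665788266611784
trayF 0.08350913982277035 0.06590267232681857
trayBack -0.05981545110268734 0.030415700861575648
```

The two views disagree on the tray centre by about 12 mm, so I'll re-measure with corners from both first pictures.

```bash
python3 -c "
from h import *
gx=np.array([.995,.0995,0]);gy=np.array([-.0995,.995,0]); T=np.array([.405,.162,0])
for n,roi in (('scene',(310,170,390,240)),('top',(240,180,305,245))):
    c=imaging.camera(n); im=cv2.imread('pics/%s0.png'%n); h=cv2.cvtColor(im,cv2.COLOR_BGR2HSV)
    m=(((h[...,0]<8)|(h[...,0]>172))&(h[...,1]>150)).astype(np.uint8)
    M=np.zeros_like(m); x0,y0,x1,y1=roi; M[y0:y1,x0:x1]=m[y0:y1,x0:x1]
    k,l,st,_=cv2.connectedComponentsWithStats(M); i=1+np.argmax(st[1:,4]); print(n,st[i])
    hull=cv2.convexHull(np.argwhere(l==i)[:,::-1].astype(np.int32))
    ap=cv2.approxPolyDP(hull,2.5,True)[:,0]
    for u,v in ap:
        p=plane(c,u,v,.032)-T; q=plane(c,u,v,0)-T; print((u,v),'rim',p@gx,p@gy,'base',q@gx,q@gy)
"
```

```text
scene [ 321  186   59   44 1472]
(np.int32(379), np.int32(206)) rim 0.0759770331807974 0.07176281087588937 base 0.059156163617477504 0.09708276369137359
(np.int32(377), np.int32(212)) rim 0.08913063799282384 0.04511251392361277 base 0.07271579855727514 0.06960981594250469
(np.int32(346), np.int32(229)) rim 0.06525242414154438 -0.08574488397615647 base 0.04810050355147294 -0.06528693441982837
(np.int32(321), np.int32(211)) rim -0.050150370569495714 -0.08752256520882892 base -0.07086458546225406 -0.06711948974582763
(np.int32(324), np.int32(203)) rim -0.06957361155680891 -0.05342476146096595 base -0.0908873899253223 -0.03196914292628877
(np.int32(348), np.int32(186)) rim -0.06789483520310989 0.06892690235701229 base -0.0891567925090984 0.09415931534484281
top [ 248  191   46   46 1896]
(np.int32(293), np.int32(233)) rim -0.07070030147806233 -0.0699973636933874 base -0.06817583954876251 -0.06843435896336603
(np.int32(250), np.int32(236)) rim -0.07024714602538404 0.0750048104341964 base -0.06771313735997685 0.07962261122418164
(np.int32(248), np.int32(194)) rim 0.07329150812158194 0.07463536549517577 base 0.07884948051566303 0.07924538309879929
(np.int32(290), np.int32(191)) rim 0.07315634020000256 -0.06906651399994483 base 0.0787114649786133 -0.06748389883309343
```

The tray centre is confirmed within about 3 mm, and the plate is centred over it. I'll lower it slowly.

```bash
python3 -m jog '[{"gripper":1,"delta_pos":[0,0,-0.8],"dr":[0,0,0]},{"gripper":1,"delta_pos":[0,0,-1.6],"dr":[0,0,0]},{"gripper":1,"delta_pos":[0,0,-2.0],"dr":[0,0,0]}]'; for i in 1 2 3; do python3 -m jog '[{"gripper":1,"delta_pos":[0,0,-0.15],"dr":[0,0,0]}]';done
```

```text
time_s: 27.58
tool_pos: [0.4158, 0.1634, 0.0221]
tool_rot: [0.156, -3.134, 0.002]
ft_force: [0.8, -0.5, -6.6]
width: 0.0571
time_s: 27.7
tool_pos: [0.4161, 0.1635, 0.0209]
tool_rot: [0.156, -3.134, 0.002]
ft_force: [0.2, 0.0, -7.2]
width: 0.0573
time_s: 27.82
tool_pos: [0.4166, 0.1637, 0.0198]
tool_rot: [0.156, -3.136, 0.001]
ft_force: [0.3, 0.2, -6.7]
width: 0.0574
time_s: 27.95
tool_pos: [0.4167, 0.1638, 0.0185]
tool_rot: [0.156, -3.136, 0.001]
ft_force: [0.7, -0.1, -6.5]
width: 0.0572
```

```bash
for i in 1 2 3 4; do python3 -m jog '[{"gripper":1,"delta_pos":[0,0,-0.12],"dr":[0,0,0]}]' | grep -E "tool_pos|force";done
```

```text
tool_pos: [0.4166, 0.1637, 0.0173]
ft_force: [-0.3, 0.1, -6.5]
tool_pos: [0.4167, 0.1637, 0.0161]
ft_force: [0.1, -0.8, -2.2]
tool_pos: [0.4167, 0.1637, 0.0159]
ft_force: [-4.4, -3.8, 12.6]
tool_pos: [0.4167, 0.1637, 0.0159]
ft_force: [-8.1, -5.1, 24.1]
```

```bash
python3 -m jog '[{"gripper":1,"delta_pos":[0,0,0.25],"dr":[0,0,0]},{"gripper":1,"delta_pos":[0,0,0.25],"dr":[0,0,0]}]';python3 -m jog '[{"gripper":0.28,"delta_pos":[0,0,0],"dr":[0,0,0]},{"gripper":0.1,"delta_pos":[0,0,0],"dr":[0,0,0]},{"gripper":0.1,"delta_pos":[0,0,0],"dr":[0,0,0]}]';python3 -c "
from h import *
s=imaging.camera('scene')['image']
cv2.imwrite('pics/o1.png',cv2.resize(s[150:260,290:450,::-1],None,fx=5,fy=5,interpolation=cv2.INTER_CUBIC))"
```

```text
time_s: 28.7
tool_pos: [0.4169, 0.1638, 0.0163]
tool_rot: [0.156, -3.137, 0.001]
ft_force: [1.2, -0.0, -4.5]
width: 0.0572
time_s: 29.08
tool_pos: [0.4169, 0.1639, 0.0164]
tool_rot: [0.156, -3.136, 0.0]
ft_force: [0.2, 0.4, 0.3]
width: 0.0766
```

View pics/o1.png

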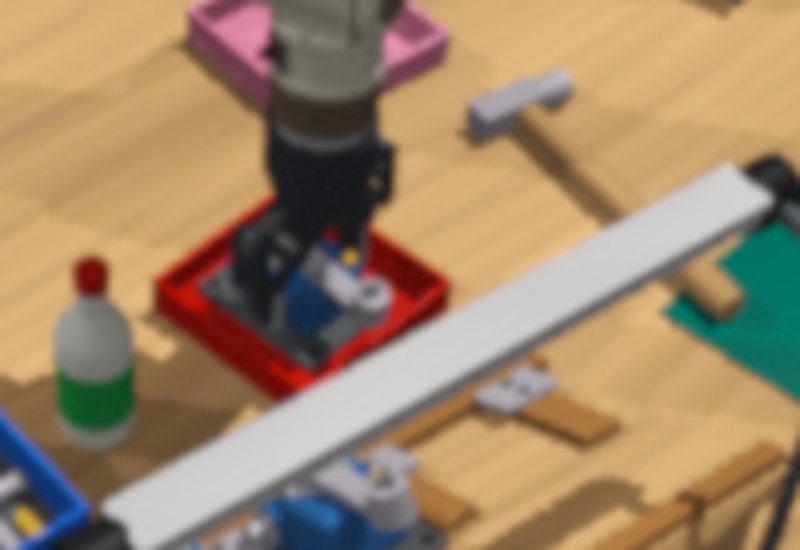

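It's released and sitting on the tray floor. I'll lift straight up and swing clear.

```bash
python3 -m jog '[{"gripper":0.1,"delta_pos":[0,0,2],"dr":[0,0,0]},{"gripper":0.1,"delta_pos":[0,0,5],"dr":[0,0,0]},{"gripper":0.1,"delta_pos":[0,0,10],"dr":[0,0,0]},{"gripper":0.1,"delta_pos":[0,0,15],"dr":[0,0,0]},{"gripper":0.1,"delta_pos":[0,0,20],"dr":[0,0,0]}]'; python3 -m jog '[{"gripper":0.1,"delta_pos":[-4,5,0],"dr":[0,0,0]},{"gripper":0.1,"delta_pos":[-8,10,0],"dr":[0,0,0]},{"gripper":0.1,"delta_pos":[-12,15,0],"dr":[0,0,0]},{"gripper":0.1,"delta_pos":[-15,20,0],"dr":[0,0,0]},{"gripper":0.1,"delta_pos":[-18,25,0],"dr":[0,0,0]}]';  python3 -m jog '[{"gripper":0.1,"delta_pos":[-4,5,0],"dr":[0,0,0]},{"gripper":0.1,"delta_pos":[-4,5,0],"dr":[0,0,0]},{"gripper":0.1,"delta_pos":[-4,5,0],"dr":[0,0,0]}]'; python3 -c "
from h import *
s=imaging.camera('scene')['image'];t=imaging.camera('top')['image']
cv2.imwrite('pics/p1.png',cv2.resize(s[170:280,290:450,::-1],None,fx=5,fy=5,interpolation=cv2.INTER_CUBIC))
cv2.imwrite('pics/p2.png',cv2.resize(t[100:250,180:460,::-1],None,fx=2.8,fy=2.8,interpolation=cv2.INTER_CUBIC))
cv2.imwrite('pics/p3.png',cv2.resize(t[185:250,235:315,::-1],None,fx=8,fy=8,interpolation=cv2.INTER_CUBIC))"
```

```text
time_s: 29.75
tool_pos: [0.4163, 0.1636, 0.2179]
tool_rot: [0.156, -3.136, 0.001]
ft_force: [1.1, 0.4, -0.5]
width: 0.0767
time_s: 30.38
tool_pos: [0.2351, 0.4153, 0.2165]
tool_rot: [0.157, -3.136, -0.0]
ft_force: [1.0, 0.5, 1.3]
width: 0.0774
time_s: 30.75
tool_pos: [0.1963, 0.4633, 0.2158]
tool_rot: [0.157, -3.135, 0.003]
ft_force: [0.4, -1.0, -0.3]
width: 0.0767
```

View pics/p1.png

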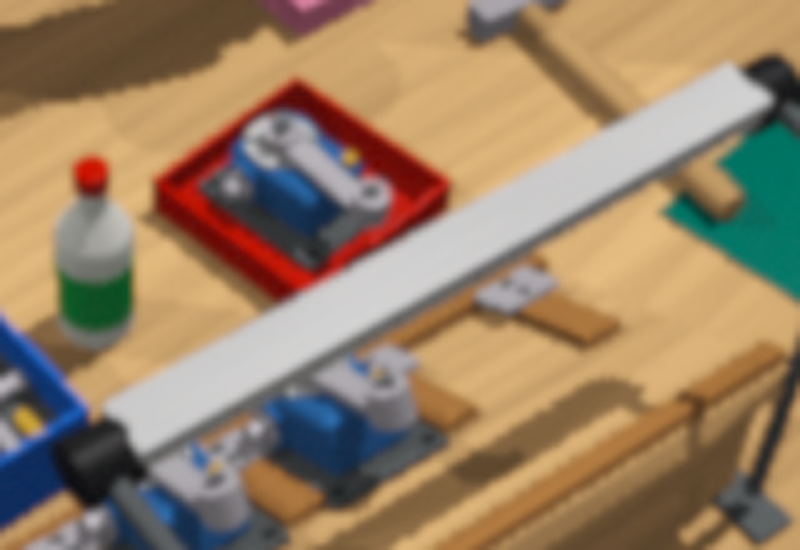

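View pics/p2.png

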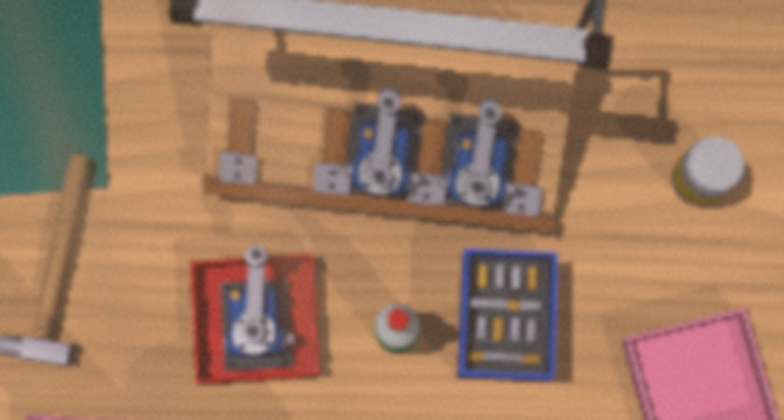

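View pics/p3.png

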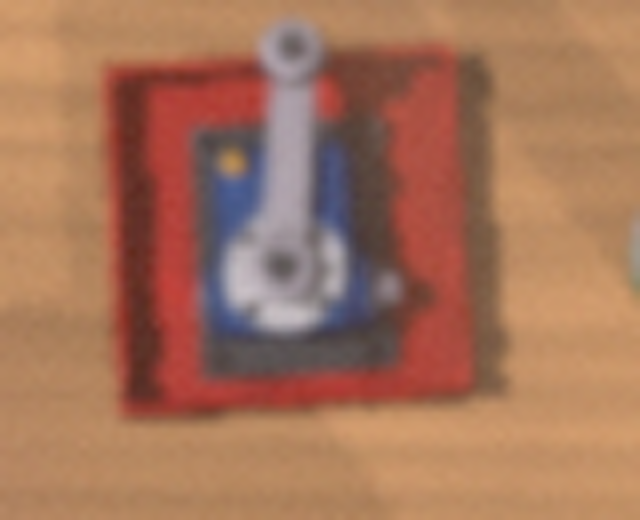

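```bash
python3 -c "
from h import *
c=imaging.camera('top')
f=lambda u,v,z: plane(c,u/8+235-.4,v/8+185-.4,z)
p=f(283,265,.072);e=f(292,45,.079);d=e-p
q=f(205,375,.013);r=f(195,135,.013);g=r-q
q2=f(397,365,.013)
print(np.linalg.norm(d),np.linalg.norm(g),np.arctan2(d[1],d[0]),np.arctan2(g[1],g[0]), np.linalg.norm(q2-q),np.arctan2((q-q2)[1],(q-q2)[0])-np.pi/2)
s=monitor.observe();print(s['qd'],s['time_s'])"
```

```text
0.09107229498854635 0.10362896224010062 -0.00643064807728081 0.0876147438066459 0.08198295756430188 0.0789377438027592
[-0.0067 -0.002   0.0005 -0.0012  0.001   0.0029] 30.9
```

```bash
python3 -c "
from cell import bot
print(bot.finish_job())"
```

```text
the job is handed in; nothing more can be done
None
```

The worn gearbox, the one from the left bay, is flat in the red tray with its lever over to the right. I handed the job in at about 31 s; no verdict is reported.

**Rocking:** I rocked all three levers by the eye, left bay to right, first left and then right, holding each against its stop at about 4–7 N. Net of the finger gap, the left lever let the hand travel about 26 mm. The middle and right ones gave about 6–7 mm, which includes the gearboxes shifting in their bays and the fingers flexing.

**Moving the worn gearbox:** At first I pressed its plate into the board, with about 40 N at the wrist. I eased off square to the slope, slid it about 50 mm up, lifted it clear, levelled it and lowered it into the tray. I pressed about 24 N onto the tray floor before noticing it was down, then relieved that and let go.

**Last checks (camera pictures):**
- **Worn gearbox:** It looks flat on the tray floor, within a few millimetres of the middle. Its lever measured about 0.09 rad to the right, against the 0.05 needed.
- **Sound gearboxes:** Both look home in their bays. I judged this by eye and did not measure the distance.
- **Surroundings:** The lamp, bin, bottle, can and hammer look where they were. The arm is clear of everything.
- **Disagreement:** A rough look at the tray corners in the scene view put its centre about 12 mm off. Measuring the corners again in both views brought them within about 4 mm.

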